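# Lay the spice jars in the slanted rack

## Task

Put the two standing spice jars away in the slanted spice rack: the green-capped jar in the bay with the green tag and the black-capped jar in the bay with the black tag, each lying in its cradle with the cap up the slope and its base right down against the foot stop. Lower each jar gently and let it settle in the cradle before you let go of it, never drop or topple one, and do not disturb the things standing round about.

Things in the scene. Friction and masses are not known exactly. Their poses are not given: they have to be found in the camera images.
- green_jar: round glass spice jar with a green cap, standing; 46 mm diameter (body 44 mm) by 106 mm tall, about 0.11 kg. Origin at the centre of its base, z axis up through the cap.
- black_jar: round glass spice jar with a black cap, standing; 41 mm diameter by 105 mm tall, about 0.11 kg. Origin at the centre of its base, z axis up through the cap.
- spice_rack: light wooden spice rack, fixed; base plate 190 (x) x 240 (y) x 12 mm; its slanted board rises 40 deg above level to 100 mm, a seated jar's cap to 140 mm. Origin under the base plate's centre; x points up-slope, away from the robot at yaw 0. Two bays, 55 mm either side of the centre line. Friction can hold a jar anywhere along its cradle: it need not slide down to the stop by itself.
- tag_green: green plastic strip, 22 x 75 x 6 mm, fixed on the low front edge of the rack before the bay of the green-capped jar; may be before either bay. Origin under the rack's base plate on the bay's centre line; the strip lies 78 mm before it (-x), 12 to 18 mm high. Axes as the rack's.
- tag_black: black plastic strip, like the green one, before the bay of the black-capped jar. Origin and axes likewise.
- seat_green (a point): seat of the green tag's bay: where the centre of the green-capped jar's base lies when fully seated. z points up the slant along the cradle (40 deg above level, the jar's base-to-cap direction), x square into the cradle (forward and down), y level across the bay.
- seat_black (a point): the same for the black-capped jar. Every cradle has two 90 deg V saddles at 8-24 and 64-80 mm up from the jar's base, reaching 22 mm either side of its axis, up to 10 mm below it, and an 8 mm thick foot stop (44 mm wide) that ends 8 mm below the axis. Between the saddles the board lies 34 mm below the axis, so fingers fit beside the jar.
- mill: dark wooden pepper mill standing loose, 58 mm diameter, 150 mm tall; leave alone. Origin at the centre of its base.
- timer: red tomato-shaped kitchen timer, loose, 70 mm diameter, 65 mm tall; leave alone. Origin at the centre of its base.
- mug: green and white mug, loose, body 86 mm diameter, 121 mm over the handle, 99 mm tall; leave alone. Origin at the centre of its base.
- tuna_tin: flat tin, loose, 86 mm diameter, 40 mm tall; leave alone. Origin at the centre of its base.
- honey_jar: glass honey jar with a grey lid, loose, 71 mm diameter, 110 mm tall; leave alone. Origin at the centre of its base.
- can: white aerosol can of baking spray with an orange cap, at the left, fixed; 52 mm diameter, 176 mm tall. Origin at the centre of its base.
- crock: white crock full of kitchen tools, back left, fixed; 143 mm across, 328 mm tall. Origin at the centre of its base.
- jug: blue jug, back right, fixed; 212 mm over handle and spout, 205 mm tall. Origin at the centre of its base.
Things that resemble listed ones, but are neither listed nor needed, are in the scene too. Leave any turquoise look-alike of the black_jar alone.

How it is judged:
On the way, in this order (a step that is already met when the one before it is completed fails the run):
1. one of the jars lies settled in its own bay while the fingers still hold it (((x of green_jar in the frame of seat_green between -0.005 and 0.005 m and y of green_jar in the frame of seat_green between -0.005 and 0.005 m and z of green_jar in the frame of seat_green between -0.005 and 0.007 m and angle between the z axis of green_jar and the z axis of seat_green, either way round below 0.12 rad and angle between green_jar's own z axis and vertical below 1.2 rad and contact force between the fingers and green_jar above 0.3 N and linear speed of green_jar below 0.02 m/s) or (x of black_jar in the frame of seat_black between -0.005 and 0.005 m and y of black_jar in the frame of seat_black between -0.005 and 0.005 m and z of black_jar in the frame of seat_black between -0.005 and 0.007 m and angle between the z axis of black_jar and the z axis of seat_black, either way round below 0.12 rad and angle between black_jar's own z axis and vertical below 1.2 rad and contact force between the fingers and black_jar above 0.3 N and linear speed of black_jar below 0.02 m/s))), for 0.2 s.
2. with the first jar seated, the other too lies settled in its own bay while the fingers still hold it (((x of green_jar in the frame of seat_green between -0.005 and 0.005 m and y of green_jar in the frame of seat_green between -0.005 and 0.005 m and z of green_jar in the frame of seat_green between -0.005 and 0.007 m and angle between the z axis of green_jar and the z axis of seat_green, either way round below 0.12 rad and angle between each of green_jar, black_jar's own z axis and vertical below 1.2 rad and x of black_jar in the frame of seat_black between -0.005 and 0.005 m and y of black_jar in the frame of seat_black between -0.005 and 0.005 m and z of black_jar in the frame of seat_black between -0.005 and 0.007 m and angle between the z axis of black_jar and the z axis of seat_black, either way round below 0.12 rad and contact force between the fingers and green_jar above 0.3 N and linear speed of green_jar below 0.02 m/s) or (x of green_jar in the frame of seat_green between -0.005 and 0.005 m and y of green_jar in the frame of seat_green between -0.005 and 0.005 m and z of green_jar in the frame of seat_green between -0.005 and 0.007 m and angle between the z axis of green_jar and the z axis of seat_green, either way round below 0.12 rad and angle between each of green_jar, black_jar's own z axis and vertical below 1.2 rad and x of black_jar in the frame of seat_black between -0.005 and 0.005 m and y of black_jar in the frame of seat_black between -0.005 and 0.005 m and z of black_jar in the frame of seat_black between -0.005 and 0.007 m and angle between the z axis of black_jar and the z axis of seat_black, either way round below 0.12 rad and contact force between the fingers and black_jar above 0.3 N and linear speed of black_jar below 0.02 m/s))), for 0.2 s.
At the end, for the whole second after the job is handed in: Both jars at rest in the bays of their own colour, caps up-slope: base centre within 5 mm of the seat point across and square to the cradle, -5 to +7 mm along it, axis within 0.12 rad; mill, timer, mug, flat tin and honey jar moved less than 20 mm (x of green_jar in the frame of seat_green between -0.005 and 0.005 m and y of green_jar in the frame of seat_green between -0.005 and 0.005 m and z of green_jar in the frame of seat_green between -0.005 and 0.007 m and angle between the z axis of green_jar and the z axis of seat_green, either way round below 0.12 rad and angle between each of green_jar, black_jar's own z axis and vertical below 1.2 rad and x of black_jar in the frame of seat_black between -0.005 and 0.005 m and y of black_jar in the frame of seat_black between -0.005 and 0.005 m and z of black_jar in the frame of seat_black between -0.005 and 0.007 m and angle between the z axis of black_jar and the z axis of seat_black, either way round below 0.12 rad and linear speed of each of green_jar, black_jar below 0.02 m/s and distance of each of mill, timer, mug, tuna_tin, honey_jar from where it was at the start of the episode below 0.02 m); the robot touches nothing.
It fails at once if the pepper mill, timer, mug, flat tin or honey jar is shifted by more than 20 mm or knocked over (distance of any of mill, timer, mug, tuna_tin, honey_jar from where it was at the start of the episode above 0.02 m or angle between any of mill, timer, mug, tuna_tin, honey_jar's own z axis and vertical above 0.35 rad).
It fails at once if the green-capped jar is dropped, thrown or toppled (moves faster than 0.3 m/s with nothing of the robot touching it) (linear speed of green_jar above 0.3 m/s and contact force between each of the arm, the fingers and green_jar below 0.001 N).
It fails at once if the black-capped jar is dropped, thrown or toppled (moves faster than 0.3 m/s with nothing of the robot touching it) (linear speed of black_jar above 0.3 m/s and contact force between each of the arm, the fingers and black_jar below 0.001 N).
It also fails if it takes over 64 s, if anything falls off the work surface, if the arm or the gripper's body presses on something with over 40 N, if the wrist force passes 120 N, or if a joint passes its speed limit or range.

## Robot

A 7-joint arm with a two-finger parallel gripper is mounted at the origin on a cart in front of the work surface, level with it; the furniture and walls round the work are solid. World frame = base frame: x ahead of the robot, y to its left, z up, the work surface at z = 0. Lengths are in m, angles in rad, forces in N, time in s.
With the tool pointing down it reaches from about 0.4 to 0.85 m from the base axis. Payload 10.4 kg.
Tool frame: the origin (TCP) lies at the very end of the fingers, on their centre line; the grasp point (between the pads) lies 19 mm behind it (manip.grip_depth is the distance from the TCP to the grasp point, in m); z points along the fingers, x is the direction in which the jaws open and shut, and the axes are right-handed (so a half turn about z gives the same grasp; the last joint's range is limited). The gripper opens to 85 mm and grips with 20 to 120 N. Pads are 22 mm wide; open, the fingers measure 114 mm over their backs; the gripper's body (76 mm by 85 mm) begins 54 mm behind the grasp point. The pads swing forward as they close: fully open they stand 13 mm farther back than shut.
Start: joints at [1.268, 0.332, -0.065, 1.46, 0.022, 1.35, -0.088], TCP at [0.173, -0.601, 0.231] pointing down, gripper open.
Joint ranges: [-2.6, 2.6], [-0.5, 2.12], [-1.47, 1.34], [0.16, 2.42], [-1.27, 4.41], [0.06, 2.06], [-2.6, 2.6]. Speed limits (rad/s): [2.22, 2.22, 2.79, 2.79, 3.14, 3.14, 3.14].

## Interface

Orientations are given as a unit quaternion [x, y, z, w].
In Python, from workcell import manip, cams gives the robot as it stands. The module is installed in compiled form; this text tells all that it offers.
- The arm moves only by the tool move_arm, never from a script. Its arguments are lists of equal length, an entry for each row: "claw": the opening, from 0 (shut) to 1 (fully open); "dp": the shift along the tool's x, y, z as a fraction of full scale, a list of three; "turn": the turn, a rotation vector about the tool's x, y, z as a fraction of full scale, a list of three. A call has 1 to 8 rows; each row shifts and turns the commanded pose from where the row before left it, along the tool's axes as they then stand; what a row does not reach is not made up. Full scale, the value 1, is 200 mm for a shift and 45 degrees for a turn. A row lasts 1/12 s, in which the tool goes at most 41.7 mm and 7.16 degrees, less where a joint would pass 70% of its speed; a pose out of reach is approached as far as the arm can. A call with a number of a shift or a turn outside -1 to 1 is refused whole. A call with a gripper value outside its range is refused whole. The fingers move at their own pace and stop on an object; "grip_force" is the grip in N (left out, the last holds). Time passes only in rows, so rows that do not move let the fingers close. It gives the time, the measured TCP pose, the force and the opening at its end, in the units of the state.
- manip.get_obs(): the state, without advancing time (a new reading comes with each control period).
- cams.camera(name): name is "side" or "top" or "wrist"; returns the picture (480x640x3 uint8, red, green, blue); there is no depth.
- cams.camera_info(name): a dict with "fx", "fy", "cx", "cy" (pixels), "pose" (4x4, takes a point from camera to world coordinates); the wrist camera has in their place "tool_from_camera" (4x4, takes a point from camera to tool coordinates, whose origin is the TCP and whose axes are the tool frame's). Camera axes: x right, y down, z forward; pixel columns grow to the right and rows downward; lengths in m; the calibration is good to about 2 mm. A picture is of the moment at which its call begins: read the wrist's pose just before it. camera_info takes no time and is no camera call.
- manip.hand_in(): hands the job in, once; it reports no verdict.
The state is a dict: "clock": time; "joint_pos": joint angles; "joint_velocities": joint speeds; "tau": joint torques, N m; "position": TCP position; "ee_rot": TCP orientation; "ft_force": force on the tool from outside, world axes, zero at the start; "torque": the same for the moment, N m; "grip_width": opening from 0.0 (shut) to 1.0 (fully open).
Only numpy, scipy, OpenCV 4.12 (cv2) and the standard library are available. Lean on these libraries where they do the work, as an engineer would, in place of code of your own. Each camera call takes 0.05 s, during which the arm holds its last target.

## Working session

There is one attempt and no reset: what is moved stays moved. The work goes in short steps, Python scripts to look and compute and a tool call to move; the robot and the scene stay as the last step left them, time stands still between calls to the robot, and variables do not carry over. Pictures are saved under pics/ and viewed, and the job is handed in when it is done.

Besides the shell and the picture viewer there is one more tool, called after ">>>" as name(argument=value, ...) on one line, values as JSON. move_arm: Moves the arm, as the interface text tells. Shift numbers are shares of 200 mm and turn numbers shares of 45 degrees, none past 1 either way. Its arguments: {"type":"object","properties":{"claw":{"type":"array","items":{"type":"number"}},"dp":{"type":"array","items":{"type":"array","items":{"type":"number"}}},"turn":{"type":"array","items":{"type":"array","items":{"type":"number"}}},"grip_force":{"type":"number"}},"required":["claw","dp","turn"]}

```bash
mkdir -p pics; python3 - <<'E'
from workcell import manip, cams
import cv2
o=manip.get_obs();print(o, manip.grip_depth)
for n in ["side","top","wrist"]:
    cv2.imwrite(f"pics/{n}0.png",cams.camera(n)[:,:,::-1])
    print(n,cams.camera_info(n))
E
```

```text
{'clock': 0.0, 'joint_pos': array([ 1.26838454,  0.33288144, -0.06467647,  1.4609191 ,  0.02160383,
        1.34989357, -0.08847272]), 'joint_velocities': array([-1.52917652e-03, -6.82785234e-04, -7.02382678e-05,  7.54940600e-04,
       -1.14476821e-03,  5.74544794e-04, -4.62273254e-04]), 'tau': array([ 1.40216689e-04, -6.25445437e+01,  4.91598272e-02, -3.91605520e+01,
        1.60926796e-02,  9.84263315e-03,  4.67597408e-05]), 'position': array([ 0.17248957, -0.60034838,  0.2305205 ]), 'ee_rot': array([ 7.98811461e-01, -6.01581047e-01, -5.83461852e-04, -3.92182598e-04]), 'ft_force': array([-0.49768735, -0.03583255,  0.13550269]), 'torque': array([-0.01788865,  0.0088652 , -0.00763127]), 'grip_width': 1.0012910838791576} 0.0187
side {'fx': 465.2416218485907, 'fy': 465.2416218485907, 'cx': 320.465773698766, 'cy': 244.28802137954756, 'pose': array([[ 0.99850755, -0.04807982,  0.02590386,  0.51025136],
       [-0.05117312, -0.65797042,  0.75130303, -0.86249158],
       [-0.01907854, -0.75150732, -0.65944882,  0.82850707],
       [ 0.        ,  0.        ,  0.        ,  1.        ]])}
to
[... 220 characters left out ...]
 -1.57567019e-02,  9.60520822e-04,
        -9.33932467e-03],
       [ 1.70645525e-03, -1.68375879e-01, -9.85721386e-01,
         1.22472657e+00],
       [ 0.00000000e+00,  0.00000000e+00,  0.00000000e+00,
         1.00000000e+00]])}
wrist {'fx': 420.2352623355927, 'fy': 420.2352623355927, 'cx': 315.278165346977, 'cy': 239.1283514396708, 'tool_from_camera': array([[ 9.99999654e-01,  6.09475844e-04,  5.65710442e-04,
        -4.10098507e-04],
       [-7.61047512e-04,  9.44935601e-01,  3.27255451e-01,
        -8.42901323e-02],
       [-3.35105645e-04, -3.27255768e-01,  9.44935738e-01,
        -1.42339832e-01],
       [ 0.00000000e+00,  0.00000000e+00,  0.00000000e+00,
         1.00000000e+00]])}
```

View pics/side0.png

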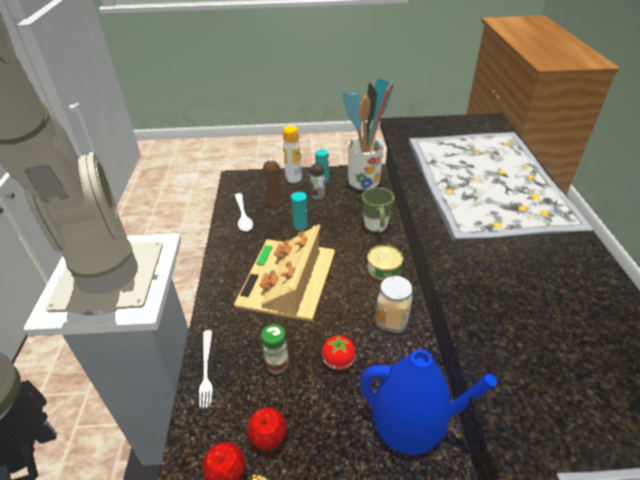

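View pics/top0.png

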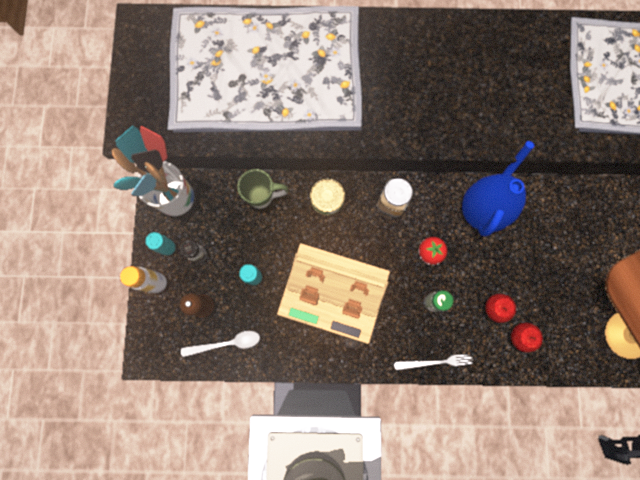

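```bash
cat > h.py <<'E'
import numpy as np, cv2
from workcell import manip, cams
from scipy.spatial.transform import Rotation as R
def ray(n,u,v,z,T=None):
    i=cams.camera_info(n); P=i['pose'] if T is None else T
    d=P[:3,:3]@np.array([(u-i['cx'])/i['fx'],(v-i['cy'])/i['fy'],1]); o=P[:3,3]
    return o+d*(z-o[2])/d[2]
def proj(n,p,T=None):
    i=cams.camera_info(n); P=i['pose'] if T is None else T
    q=P[:3,:3].T@(np.array(p)-P[:3,3]); return np.array([i['fx']*q[0]/q[2]+i['cx'],i['fy']*q[1]/q[2]+i['cy']])
E
python3 - <<'E'
import cv2,numpy as np
s=cv2.imread('pics/side0.png');t=cv2.imread('pics/top0.png')
def c(im,x,y,w,h,f): return cv2.resize(im[y:y+h,x:x+w],None,fx=f,fy=f,interpolation=cv2.INTER_CUBIC)
cv2.imwrite('pics/c1.png',np.hstack([c(t,120,210,160,120,5)]))
cv2.imwrite('pics/c2.png',c(t,270,235,130,110,6)[:600,:800])
cv2.imwrite('pics/c3.png',c(s,230,120,160,120,5))
cv2.imwrite('pics/c4.png',c(s,230,220,120,100,6))
cv2.imwrite('pics/c5.png',np.hstack([c(s,240,310,60,70,6),c(t,410,270,60,70,6)]))
E
```

```text
(no output)
```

View pics/c1.png

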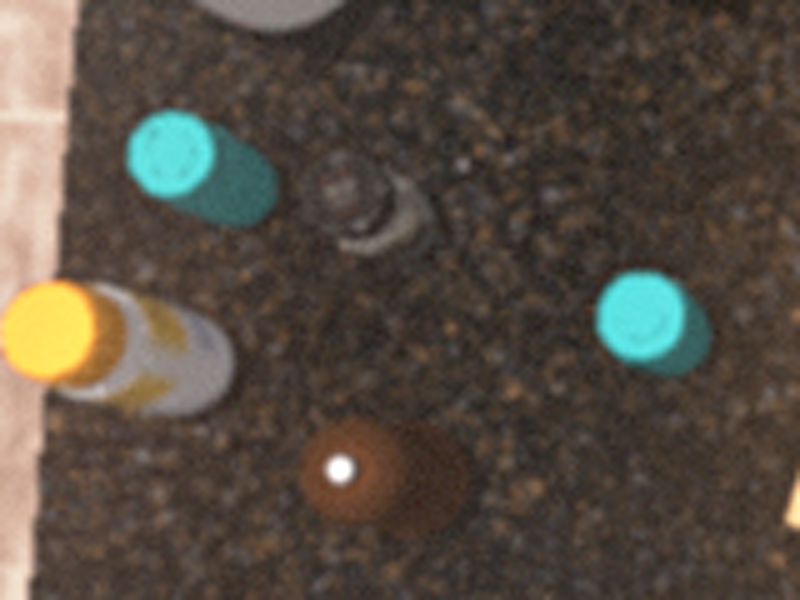

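View pics/c2.png

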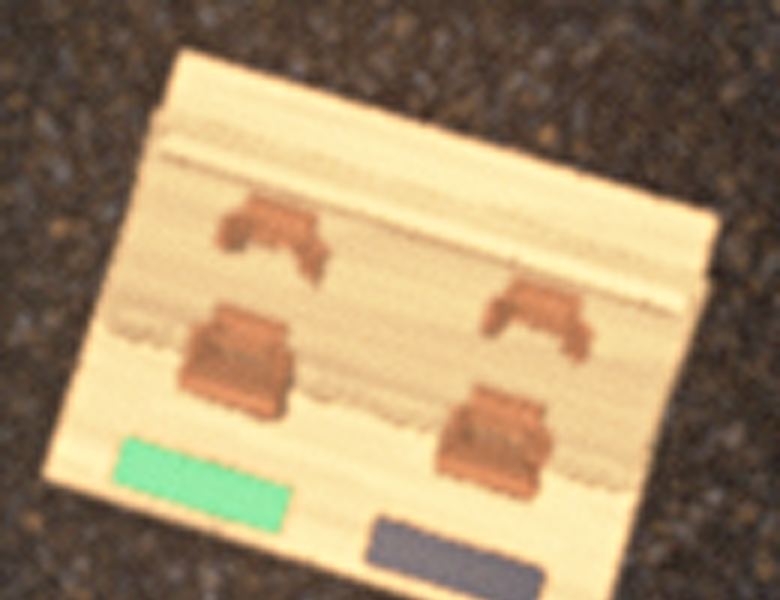

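View pics/c3.png

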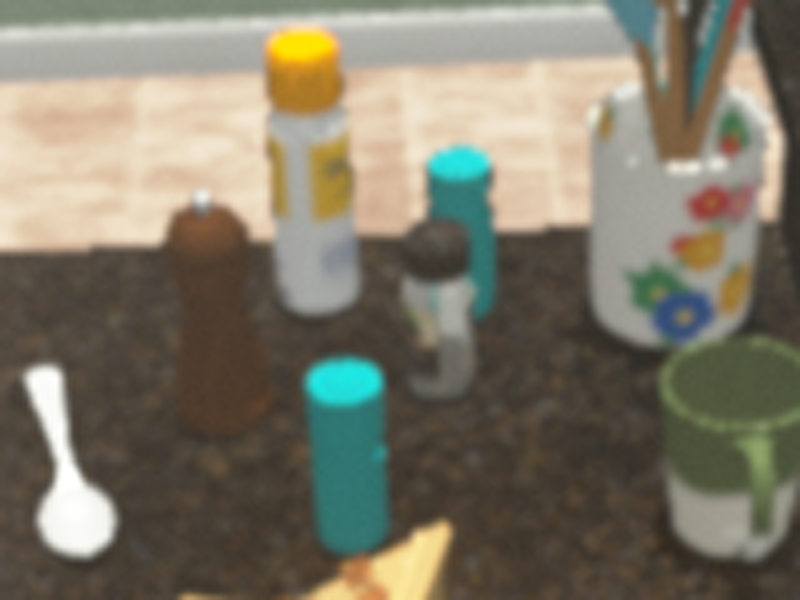

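View pics/c4.png

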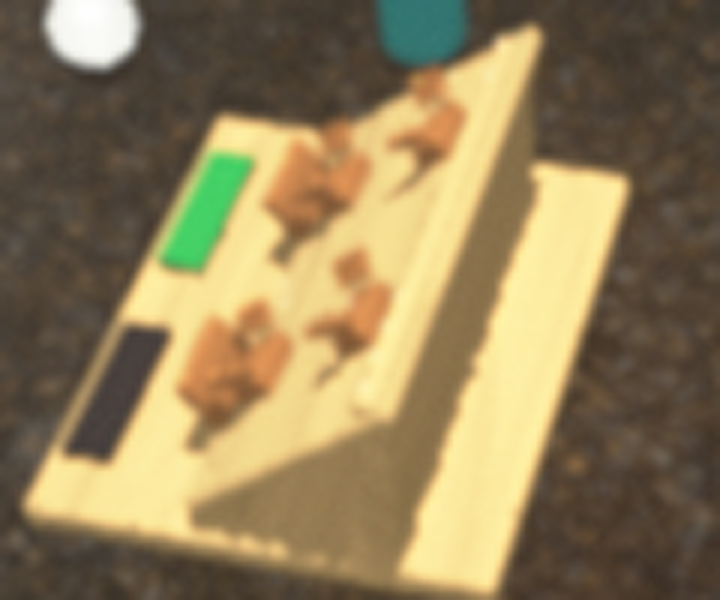

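View pics/c5.png

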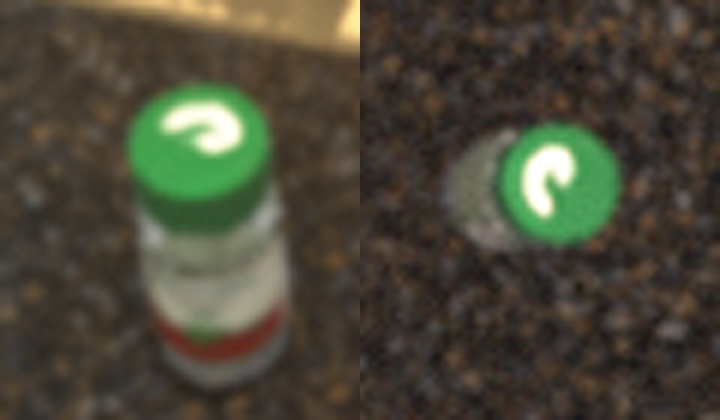

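```bash
cat > m1.py <<'E'
from h import *
t=cv2.imread('pics/top0.png');s=cv2.imread('pics/side0.png')
f=4
def mask(im,lo,hi,roi):
    x,y,w,h=roi
    c=cv2.resize(im[y:y+h,x:x+w],None,fx=f,fy=f,interpolation=cv2.INTER_CUBIC)
    m=cv2.inRange(cv2.cvtColor(c,cv2.COLOR_BGR2HSV),lo,hi)
    cs=cv2.findContours(m,cv2.RETR_EXTERNAL,cv2.CHAIN_APPROX_NONE)[0]
    k=max(cs,key=cv2.contourArea); return (k[:,0]+.5)/f-.5+[x,y]
def cen(k):
    M=cv2.moments(k.astype(np.float32).reshape(-1,1,2));return M['m10']/M['m00'],M['m01']/M['m00']
G=((40,80,60),(85,255,255))
for n,im,rg,rb,rj in [('top',t,(280,300,45,30),(325,315,45,30),(415,280,50,40)),('side',s,(250,240,30,30),(235,268,30,30),(255,315,45,40))]:
    K=((100,20,30),(179,120,140))
    kg=mask(im,*G,rg)
    kb=mask(im,(90,10,20),(179,130,150),rb) if n=='top' else mask(im,(0,0,0),(179,140,75),rb)
    for k in (kg,kb):
        r=cv2.minAreaRect(k.astype(np.float32)); print(n,'tag',cen(k),r,ray(n,*cen(k),.018))
    kj=mask(im,*G,rj)
    r=cv2.minEnclosingCircle(kj.astype(np.float32));e=cv2.fitEllipse(kj.astype(np.float32)); print(n,'jar',r,e,ray(n,*e[0],.106))
for u,v,z,l in [(183/6+270,50/6+235,.012,'FL'),(718/6+270,213/6+235,.012,'FR'),(42/6+270,478/6+235,.012,'NL')]:
    print(l,ray('top',u,v,z))
E
python3 m1.py
```

```text
top tag (303.4273597744726, 315.4087318946242) ((303.2283020019531, 315.43316650390625), (29.188438415527344, 8.406723976135254), 18.060470581054688) [0.39570622 0.03234611 0.018     ]
top tag (346.24052094522017, 329.2769692087361) ((345.3563232421875, 328.93359375), (27.80885124206543, 6.415614604949951), 17.67610740661621) [ 0.36344879 -0.07428855  0.018     ]
top jar ((442.8958435058594, 299.9915771484375), 10.735085487365723) ((442.84515380859375, 300.100830078125), (20.23668098449707, 20.836843490600586), 108.1456069946289) [ 0.43420604 -0.2929814   0.106     ]
side tag (263.7916666666667, 254.67199298813375) ((263.8682861328125, 254.56378173828125), (7.858743667602539, 22.211637496948242), 26.003345489501953) [0.39382382 0.03094645 0.018     ]
side tag (249.12020732364027, 284.9938476036618) ((249.17501831054688, 285.0250244140625), (5.142956256866455, 22.584287643432617), 26.56505012512207) [ 0.36277109 -0.07520573  0.018     ]
side jar ((272.9041442871094, 335.7563781738281), 13.207206726074219) ((272.84893798828125, 335.5981140136719), (24.608654022216797, 25.545270919799805), 4.302018642425537) [ 0.43330713 -0.29937347  0.106     ]
FL [0.57826802 0.04403441 0.012     ]
FR [ 0.51196222 -0.1838267   0.012     ]
NL [0.39661421 0.09860098 0.012     ]
```

```bash
python3 - <<'E'
from h import *
for l,u,v,z in [('black',347/5+120,193/5+210,.105),('mill',340/5+120,468/5+210,.15),('can',130,276,.176),('tq1',154,241,.105),('tq2',640/5+120,315/5+210,.105),('mug',256,186,.099),('timer',433,250,.05),('tin',327,196,.04),('honey',398,192,.11),('jug',493,205,.15),('crock',165,185,.15)]:
    print(l,ray('top',u,v,z).round(3))
print('side black', ray('side',437/5+230,245/5+120,.1), ray('side',345/5+230,382/5+120,.105))
E
```

```text
black [0.546 0.302 0.105]
mill [0.415 0.285 0.15 ]
can [0.472 0.408 0.176]
tq1 [0.563 0.387 0.105]
tq2 [0.49  0.161 0.105]
mug [0.703 0.151 0.099]
timer [ 0.56  -0.286  0.05 ]
tin [ 0.697 -0.022  0.04 ]
honey [ 0.69  -0.191  0.11 ]
jug [ 0.652 -0.403  0.15 ]
crock [0.687 0.355 0.15 ]
side black [0.54697357 0.30011308 0.1       ] [0.49130855 0.1599901  0.105     ]
```

View pics/wrist0.png

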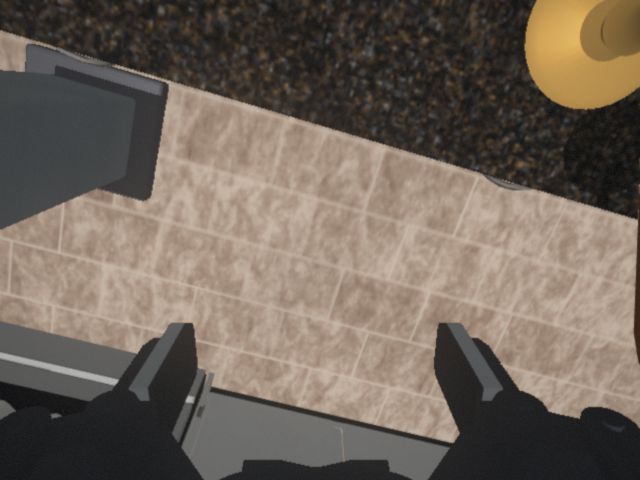

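>>> move_arm(claw=[1, 1, 1, 1, 1, 1, 1, 1], dp=[[-0.12, -0.11, -0.06], [-0.12, -0.11, -0.06], [-0.12, -0.11, -0.06], [-0.12, -0.11, -0.06], [-0.12, -0.11, -0.06], [-0.12, -0.11, -0.06], [-0.12, -0.11, -0.06], [-0.12, -0.11, -0.06]], turn=[[0, 0, 0], [0, 0, 0], [0, 0, 0], [0, 0, 0], [0, 0, 0], [0, 0, 0], [0, 0, 0], [0, 0, 0]], grip_force=30)

```text
clock: 0.82
position: [0.2891, -0.3659, 0.3277]
ee_rot: [0.799, -0.602, -0.0, 0.0]
ft_force: [1.1, -0.1, 1.2]
grip_width: 1.0
```

```bash
cat > st.py <<'E'
from h import *
import json
o=manip.get_obs(); r=R.from_quat(o['ee_rot']).as_matrix()
json.dump({k:np.array(v).tolist() for k,v in o.items()},open('log_%.2f.json'%o['clock'],'w'))
print(round(float(o['clock']),2),'q',o['joint_pos'].round(3),'p',o['position'].round(4),'w',round(float(o['grip_width']),3),'F',o['ft_force'].round(1))
print('x',r[:,0].round(3),'y',r[:,1].round(3),'z',r[:,2].round(3))
E
python3 st.py
```

```text
0.82 q [ 1.057 -0.043 -0.242  1.686 -0.01   1.498 -0.476] p [ 0.2891 -0.3659  0.3277] w 1.0 F [ 1.1 -0.1  1.2]
x [ 0.276 -0.961 -0.   ] y [-0.961 -0.276  0.   ] z [-0. -0. -1.]
```

>>> move_arm(claw=[1, 1, 1, 1, 1, 1, 1, 1], dp=[[-0.13, -0.14, -0.01], [-0.13, -0.14, -0.01], [-0.13, -0.14, -0.01], [-0.13, -0.14, -0.01], [-0.13, -0.14, -0.01], [-0.13, -0.14, -0.01], [-0.13, -0.14, -0.01], [-0.13, -0.14, -0.01]], turn=[[0, 0, 0], [0, 0, 0], [0, 0, 0], [0, 0, 0], [0, 0, 0], [0, 0, 0], [0, 0, 0], [0, 0, 0]])

```text
clock: 1.48
position: [0.447, -0.104, 0.3435]
ee_rot: [0.799, -0.602, 0.0, 0.0]
ft_force: [1.0, -0.5, -0.2]
grip_width: 0.997
```

>>> move_arm(claw=[1, 1, 1, 1], dp=[[-0.13, -0.14, 0], [-0.13, -0.14, 0], [0, 0, 0], [0, 0, 0]], turn=[[0, 0, 0], [0, 0, 0], [0, 0, 0], [0, 0, 0]])

```text
clock: 1.82
position: [0.4865, -0.0381, 0.343]
ee_rot: [0.8, -0.6, -0.0, -0.0]
ft_force: [-0.2, -1.3, -0.4]
grip_width: 0.999
```

```bash
python3 st.py; cat > wp.py <<'E'
import sys
from h import *
o=manip.get_obs(); T=np.eye(4); T[:3,:3]=R.from_quat(o['ee_rot']).as_matrix(); T[:3,3]=o['position']
W=T@cams.camera_info('wrist')['tool_from_camera']
cv2.imwrite(f'pics/{sys.argv[1]}.png',cams.camera('wrist')[:,:,::-1]); np.save(f'pics/{sys.argv[1]}.npy',W)
E
python3 wp.py w1
```

```text
1.82 q [ 0.684  0.03  -0.705  1.589  0.019  1.53  -1.309] p [ 0.4865 -0.0381  0.343 ] w 0.999 F [-0.2 -1.3 -0.4]
x [ 0.28  -0.96  -0.001] y [-0.96 -0.28  0.  ] z [-0.001  0.001 -1.   ]
```

View pics/w1.png

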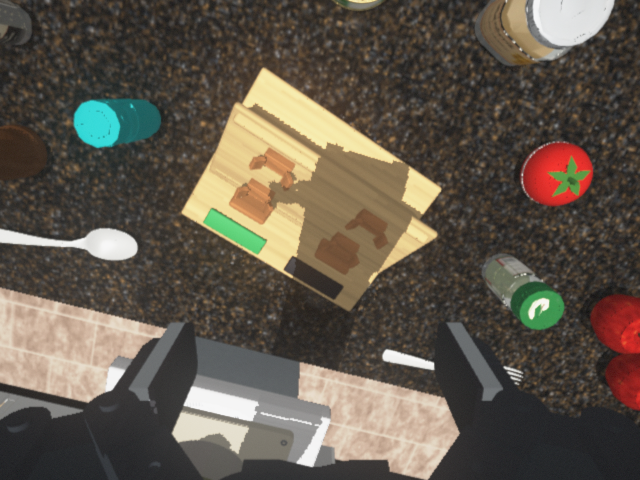

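```bash
python3 - <<'E'
import cv2
im=cv2.imread('pics/w1.png')
cv2.imwrite('pics/w1a.png',cv2.resize(im[130:290,180:400],None,fx=3.6,fy=3.6,interpolation=cv2.INTER_CUBIC))
E
```

```text
(no output)
```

View pics/w1a.png

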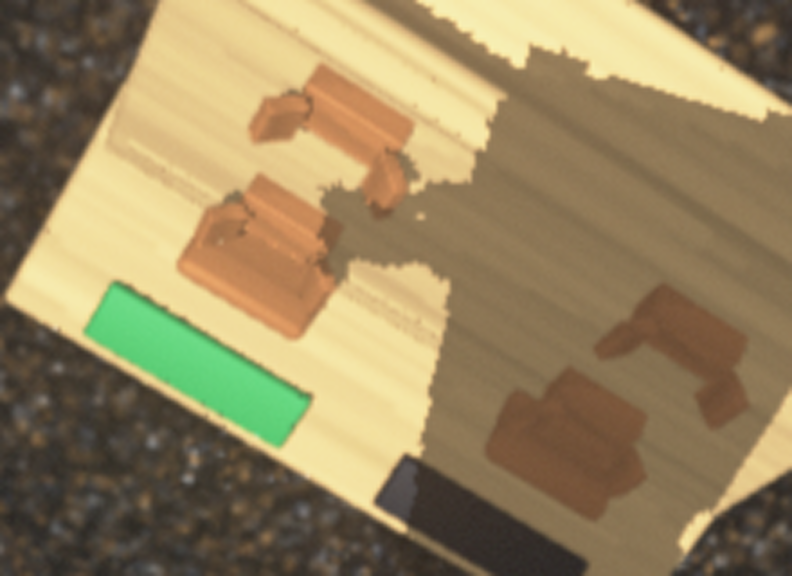

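```bash
python3 - <<'E'
from h import *
W=np.load('pics/w1.npy')
th=-.286
def rk(p,c=(.4538,-.0433),th=th):
    d=np.array(p[:2])-c; return np.array([np.cos(th)*d[0]+np.sin(th)*d[1],-np.sin(th)*d[0]+np.cos(th)*d[1],p[2]]).round(4)
w=lambda x,y:(180+x/3.6,130+y/3.6)
# tags in wrist view
for l,pts in [('tagG corners',[(115,281),(312,397),(280,448),(84,333)]),]:
    for p in pts: print(l,ray('wrist',*w(*p),.018,W).round(4),rk(ray('wrist',*w(*p),.018,W)))
for p,z in [((5,300),.012)]: print('NLcorner',rk(ray('wrist',*w(*p),z,W)))
for u,v in [(264,67),(441,188),(352,310)]: print('plate corner',rk(ray('wrist',u,v,.012,W)))
for z in (.040,.044,.048):
  for p in [(178,268),(297,340),(487,450),(598,520)]: print(z,'stop',rk(ray('wrist',*w(*p),z,W)),end=' ')
  for p in [(307.9,301.9),(350.8,316)]: print('top',rk(ray('top',*p,z)),end=' ')
  print()
for u,v in [(239,104),(436,236)]: print('crest',rk(ray('wrist',u,v,.1,W)))
print('jar cap',ray('wrist',541,305,.106,W))
E
```

```text
tagG corners [0.4146 0.0649 0.018 ] [-0.0681  0.0928  0.018 ]
tagG corners [ 0.3943 -0.0049  0.018 ] [-0.0679  0.02    0.018 ]
tagG corners [0.374  0.0008 0.018 ] [-0.089   0.0198  0.018 ]
tagG corners [0.3948 0.071  0.018 ] [-0.0888  0.093   0.018 ]
NLcorner [-0.0952  0.1202  0.012 ]
plate corner [0.0936 0.1193 0.012 ]
plate corner [ 0.0923 -0.116   0.012 ]
plate corner [-0.0922 -0.1189  0.012 ]
0.04 stop [-0.0462  0.0771  0.04  ] 0.04 stop [-0.0464  0.0352  0.04  ] 0.04 stop [-0.0454 -0.0336  0.04  ] 0.04 stop [-0.0464 -0.0766  0.04  ] top [-0.0428  0.0548  0.04  ] top [-0.0443 -0.0555  0.04  ] 
0.044 stop [-0.0449  0.0769  0.044 ] 0.044 stop [-0.0451  0.0355  0.044 ] 0.044 stop [-0.044  -0.0328  0.044 ] 0.044 stop [-0.045  -0.0753  0.044 ] top [-0.0429  0.0546  0.044 ] top [-0.0444 -0.0552  0.044 ] 
0.048 stop [-0.0436  0.0768  0.048 ] 0.048 stop [-0.0438  0.0357  0.048 ] 0.048 stop [-0.0427 -0.0319  0.048 ] 0.048 stop [-0.0437 -0.0741  0.048 ] top [-0.0431  0.0545  0.048 ] top [-0.0446 -0.055   0.048 ] 
crest [0.0573 0.1115 0.1   ]
crest [ 0.0541 -0.1086  0.1   ]
jar cap [ 0.43767893 -0.28948576  0.106     ]
```

```bash
cat >> h.py <<'E'
def tri(obs):
    A=np.zeros((3,3));b=np.zeros(3);L=[]
    for n,u,v,T in obs:
        i=cams.camera_info(n);P=i['pose'] if T is None else T
        d=P[:3,:3]@np.array([(u-i['cx'])/i['fx'],(v-i['cy'])/i['fy'],1]);d/=np.linalg.norm(d)
        M=np.eye(3)-np.outer(d,d);A+=M;b+=M@P[:3,3];L.append((M,P[:3,3]))
    p=np.linalg.solve(A,b);return p,[round(1000*np.linalg.norm(M@(p-o)),1) for M,o in L]
RC=np.array([.4538,-.0433]);TH=-.286
def rk(p,c=RC,th=TH):
    d=np.array(p[:2])-c; return np.array([np.cos(th)*d[0]+np.sin(th)*d[1],-np.sin(th)*d[0]+np.cos(th)*d[1],p[2]]).round(4)
def wd(p): # rack->world
    c,s=np.cos(TH),np.sin(TH); return np.array([RC[0]+c*p[0]-s*p[1],RC[1]+s*p[0]+c*p[1],p[2]])
E
python3 - <<'E'
from h import *
W=np.load('pics/w1.npy')
for l,s,w in [('crestR',(294.7,290),(436,236)),('crestL',(320.3,224.7),(239,104))]:
    p,e=tri([('side',*s,None),('wrist',*w,W)]);print(l,rk(p),e)
p,e=tri([('top',388,283.3,None),('side',294.7,290,None)]);print(rk(p),e)
import cv2
s=cv2.imread('pics/side0.png')
cv2.imwrite('pics/c6.png',cv2.resize(s[235:310,250:320],None,fx=10,fy=8,interpolation=cv2.INTER_CUBIC))
# predicted stop edges
for x,z in [(-.0435,.0555),(-.050,.0555),(-.042,.061)]:
  for y in (.055,-.055):
    print(x,z,y,[(proj('side',wd([x-.001,y+k,z-.0113])).round(1),proj('top',wd([x-.001,y+k,z-.0113])).round(1),proj('wrist',wd([x-.001,y+k,z-.0113]),W).round(1)) for k in (.022,-.022)])
E
```

```text
crestR [ 0.0545 -0.1126  0.0901] [np.float64(1.6), np.float64(1.6)]
crestL [0.058  0.1124 0.0949] [np.float64(1.3), np.float64(1.3)]
[ 0.0548 -0.114   0.0907] [np.float64(1.7), np.float64(1.7)]
-0.0435 0.0555 0.055 [(array([278.2, 243.2]), array([299. , 299.8]), array([229.5, 204.2])), (array([272.9, 254.5]), array([316.2, 305.2]), array([264.7, 225.2]))]
-0.0435 0.0555 -0.055 [(array([264.5, 272.7]), array([342. , 313.3]), array([315.2, 255.5])), (array([258.4, 285.8]), array([359.4, 318.7]), array([347.6, 274.9]))]
-0.05 0.0555 0.055 [(array([275.8, 242.9]), array([298.2, 302.3]), array([226.6, 209.1])), (array([270.4, 254.2]), array([315.4, 307.7]), array([261.7, 229.9]))]
-0.05 0.0555 -0.055 [(array([261.9, 272.3]), array([341.3, 315.9]), array([312.1, 260. ])), (array([255.8, 285.3]), array([358.6, 321.3]), array([344.4, 279.2]))]
-0.042 0.061 0.055 [(array([278.6, 241.7]), array([299.1, 299.1]), array([229.2, 204.3])), (array([273.3, 253. ]), array([316.3, 304.5]), array([264.8, 225.6]))]
-0.042 0.061 -0.055 [(array([264.8, 271.2]), array([342.3, 312.6]), array([316. , 256.2])), (array([258.8, 284.2]), array([359.7, 318.1]), array([348.7, 275.8]))]
```

View pics/c6.png

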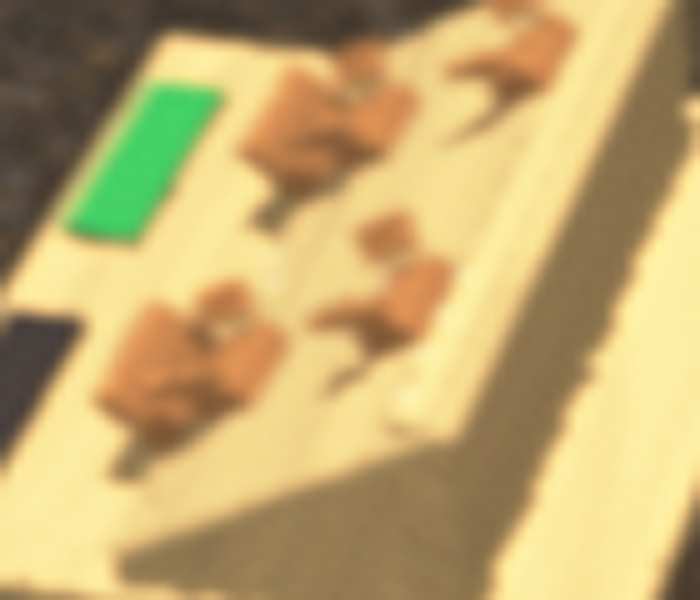

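>>> move_arm(claw=[1, 1, 1, 1, 1, 1, 1, 1], dp=[[0.148, 0.12, 0.027], [0.148, 0.12, 0.027], [0.148, 0.12, 0.027], [0.148, 0.12, 0.027], [0.148, 0.12, 0.027], [0.148, 0.12, 0.027], [0.148, 0.12, 0.027], [0.148, 0.12, 0.027]], turn=[[0, 0, 0], [0, 0, 0], [0, 0, 0], [0, 0, 0], [0, 0, 0], [0, 0, 0], [0, 0, 0], [0, 0, 0]])

```text
clock: 2.53
position: [0.3644, -0.3237, 0.3001]
ee_rot: [0.798, -0.603, 0.0, 0.0]
ft_force: [1.0, -0.6, -0.6]
grip_width: 1.001
```

>>> move_arm(claw=[1, 1, 1, 1, 1, 1, 1, 1], dp=[[0, 0, 0], [0, 0, 0], [0, 0, 0], [0, 0, 0], [0, 0, 0], [0, 0, 0], [0, 0, 0], [0, 0, 0]], turn=[[0, 0, -0.09], [0.13, 0, 0], [0.13, 0, 0], [0.13, 0, 0], [0.13, 0, 0], [0.13, 0, 0], [0.13, 0, 0], [0.13, 0, 0]])

```text
clock: 3.2
position: [0.3654, -0.3228, 0.3012]
ee_rot: [0.766, -0.538, 0.204, -0.287]
ft_force: [0.3, 0.7, -1.8]
grip_width: 0.997
```

```bash
python3 st.py;python3 wp.py w2
```

```text
3.2 q [ 1.206 -0.092 -0.1    1.965 -0.766  1.267  0.121] p [ 0.3654 -0.3228  0.3012] w 0.997 F [ 0.3  0.7 -1.8]
x [ 0.339 -0.941  0.004] y [-0.707 -0.257 -0.659] z [ 0.621  0.221 -0.752]
```

View pics/w2.png

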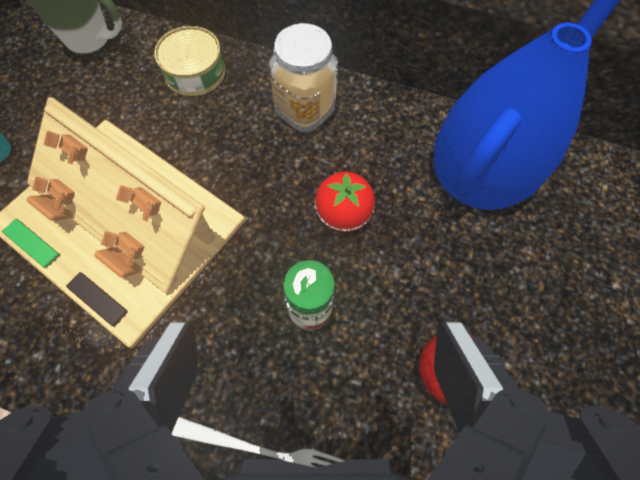

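```bash
python3 - <<'E'
from h import *
W=np.load('pics/w2.npy');im=cv2.imread('pics/w2.png')
m=cv2.inRange(cv2.cvtColor(im,cv2.COLOR_BGR2HSV),(50,100,60),(80,255,255));m[:255]=0;m[330:]=0;m[:,:270]=0
m=cv2.morphologyEx(m,cv2.MORPH_CLOSE,np.ones((15,15)))
k=max(cv2.findContours(m,0,1)[0],key=cv2.contourArea);print(cv2.boundingRect(k),cv2.fitEllipse(k))
# predict circle outlines for candidate
for c in [(.435,-.292),(.4377,-.2895),(.432,-.294)]:
    a=np.linspace(0,2*np.pi,60); P=[proj('wrist',[c[0]+.023*np.cos(t),c[1]+.023*np.sin(t),z],W) for t in a for z in (.106,.088)]
    P=np.array(P);print(c,P.min(0).round(1),P.max(0).round(1))
for u,v in [(429,370)]: print('apple',ray('wrist',u,v,.035,W))
E
```

```text
(284, 260, 50, 53) ((308.65313720703125, 285.8424377441406), (49.35578918457031, 51.77786636352539), 177.43148803710938)
(0.435, -0.292) [282.8 255.5] [334.8 310.3]
(0.4377, -0.2895) [281.3 252. ] [333.2 306.6]
(0.432, -0.294) [283.7 259.2] [335.9 314.1]
apple [ 0.40885204 -0.4260688   0.035     ]
```

>>> move_arm(claw=[1, 1, 1, 1, 1, 1, 1, 1], dp=[[0, 0, 0], [0, 0, 0], [-0.004, 0.116, 0.104], [-0.004, 0.116, 0.104], [-0.004, 0.116, 0.104], [-0.004, 0.116, 0.104], [-0.004, 0.116, 0.104], [-0.004, 0.116, 0.104]], turn=[[0.1, 0, 0], [0.1, 0, 0], [0, 0, 0], [0, 0, 0], [0, 0, 0], [0, 0, 0], [0, 0, 0], [0, 0, 0]])

```text
clock: 3.92
position: [0.37, -0.3148, 0.112]
ee_rot: [0.743, -0.52, 0.242, -0.345]
ft_force: [0.4, -0.2, 0.2]
grip_width: 0.999
```

>>> move_arm(claw=[1, 1], dp=[[0, 0, 0], [0, 0, 0]], turn=[[0, 0, 0], [0, 0, 0]])

```text
clock: 4.08
position: [0.3703, -0.3141, 0.113]
ee_rot: [0.743, -0.52, 0.241, -0.347]
ft_force: [-0.9, -0.2, 1.2]
grip_width: 1.0
```

```bash
python3 st.py;python3 wp.py w3
```

```text
4.08 q [ 1.227  0.209 -0.064  2.195 -1.074  1.033  0.67 ] p [ 0.3703 -0.3141  0.113 ] w 1.0 F [-0.9 -0.2  1.2]
x [ 0.343 -0.939 -0.003] y [-0.606 -0.218 -0.765] z [ 0.718  0.264 -0.644]
```

View pics/w3.png

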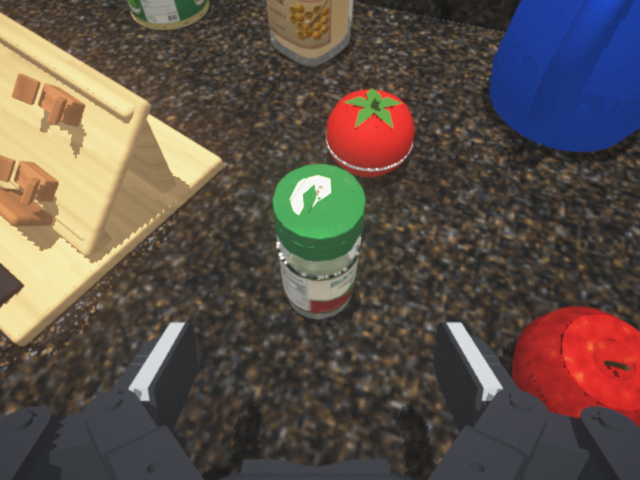

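```bash
python3 - <<'E'
from h import *
W=np.load('pics/w3.npy');im=cv2.imread('pics/w3.png')
m=cv2.inRange(cv2.cvtColor(im,cv2.COLOR_BGR2HSV),(50,100,40),(80,255,255));m[:160]=0;m[270:]=0;m[:,:260]=0
m=cv2.morphologyEx(m,cv2.MORPH_CLOSE,np.ones((15,15)))
k=max(cv2.findContours(m,0,1)[0],key=cv2.contourArea);print(cv2.boundingRect(k))
for c in [(.4325,-.2935),(.432,-.291),(.435,-.292)]:
    a=np.linspace(0,2*np.pi,60); P=np.array([proj('wrist',[c[0]+.023*np.cos(t),c[1]+.023*np.sin(t),z],W) for t in a for z in (.106,.088)])
    Q=np.array([proj('wrist',[c[0]+.022*np.cos(t),c[1]+.022*np.sin(t),0],W) for t in a])
    print(c,P.min(0).round(1),P.max(0).round(1),'base',Q.max(0))
o=manip.get_obs();r=R.from_quat(o['ee_rot']).as_matrix()
for c in [(.4325,-.2935)]:
    g=np.array([*c,.058])+r[:,2]*.022; print(r.T@(g-o['position'])/.2)
E
```

```text
(273, 164, 93, 96)
(0.4325, -0.2935) [272.4 161. ] [368.5 257.8] base [350.90561772 318.79873719]
(0.432, -0.291) [267.2 160.5] [363.2 257.1] base [347.25406604 318.24672419]
(0.435, -0.292) [271.6 156.8] [367.  252.6] base [349.93963213 314.73057179]
[0.00443341 0.00546792 0.54172744]
```

>>> move_arm(claw=[1, 1, 1, 1, 1, 1, 1, 1], dp=[[0.002, 0.002, 0.08], [0.001, 0.001, 0.09], [0, 0, 0.09], [0, 0, 0.09], [0, 0, 0.08], [0, 0, 0.06], [0, 0, 0.05], [0, 0, 0]], turn=[[0, 0, 0], [0, 0, 0], [0, 0, 0], [0, 0, 0], [0, 0, 0], [0, 0, 0], [0, 0, 0], [0, 0, 0]])

```text
clock: 4.8
position: [0.45, -0.287, 0.0451]
ee_rot: [0.743, -0.518, 0.243, -0.346]
ft_force: [-0.4, 0.6, 0.1]
grip_width: 1.001
```

```bash
python3 st.py;python3 wp.py w4
```

```text
4.8 q [ 1.197  0.378 -0.244  2.191 -1.245  0.804  0.777] p [ 0.45   -0.287   0.0451] w 1.001 F [-0.4  0.6  0.1]
x [ 0.345 -0.939  0.002] y [-0.602 -0.223 -0.766] z [ 0.72   0.263 -0.642]
```

View pics/w4.png

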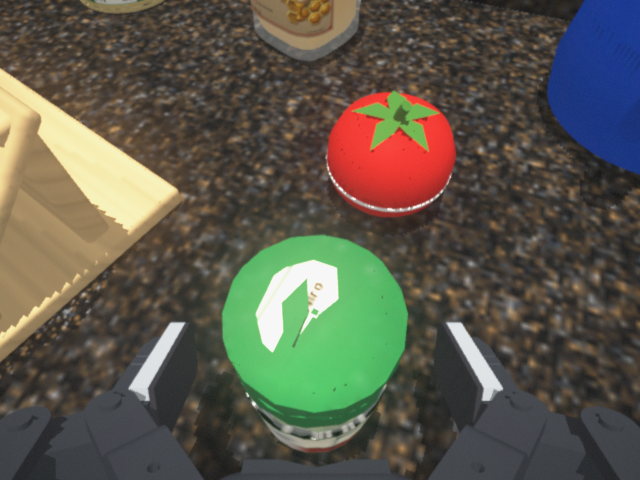

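>>> move_arm(claw=[0, 0, 0, 0, 0, 0, 0, 0], dp=[[0, 0, 0], [0, 0, 0], [0, 0, 0], [0, 0, 0], [0, 0, 0], [0, 0, 0], [0, 0, 0], [0, 0, 0]], turn=[[0, 0, 0], [0, 0, 0], [0, 0, 0], [0, 0, 0], [0, 0, 0], [0, 0, 0], [0, 0, 0], [0, 0, 0]], grip_force=35)

```text
clock: 5.52
position: [0.4485, -0.2874, 0.0442]
ee_rot: [0.743, -0.519, 0.243, -0.346]
ft_force: [-3.5, -1.2, 7.1]
grip_width: 0.524
```

```bash
python3 st.py
```

```text
5.52 q [ 1.197  0.378 -0.24   2.192 -1.246  0.805  0.779] p [ 0.4485 -0.2874  0.0442] w 0.524 F [-3.5 -1.2  7.1]
x [ 0.343 -0.939  0.001] y [-0.604 -0.221 -0.766] z [ 0.72   0.262 -0.643]
```

>>> move_arm(claw=[0, 0, 0, 0, 0, 0, 0, 0], dp=[[0, -0.02, -0.017], [0, -0.06, -0.05], [0, -0.12, -0.1], [0, -0.12, -0.1], [0, -0.12, -0.1], [0, -0.12, -0.1], [0, -0.12, -0.1], [0, -0.06, -0.05]], turn=[[0, 0, 0], [0, 0, 0], [0, 0, 0], [0, 0, 0], [0, 0, 0], [0, 0, 0], [0, 0, 0], [0, 0, 0]])

```text
clock: 6.18
position: [0.4493, -0.2869, 0.24]
ee_rot: [0.743, -0.519, 0.243, -0.345]
ft_force: [0.3, -1.6, -2.1]
grip_width: 0.525
```

```bash
python3 st.py; python3 wp.py w5; python3 - <<'E'
from h import *
cv2.imwrite('pics/s5.png',cams.camera('side')[:,:,::-1])
for y in (.055,-.055): print(wd([-.0435,y,.0555]))
E
```

```text
6.18 q [ 1.178  0.012 -0.208  2.084 -1.012  1.059  0.288] p [ 0.4493 -0.2869  0.24  ] w 0.525 F [ 0.3 -1.6 -2.1]
x [ 0.343 -0.939  0.004] y [-0.603 -0.224 -0.766] z [ 0.72   0.26  -0.643]
[0.4275834  0.02173799 0.0555    ]
[ 0.39655054 -0.08379381  0.0555    ]
```

View pics/w5.png

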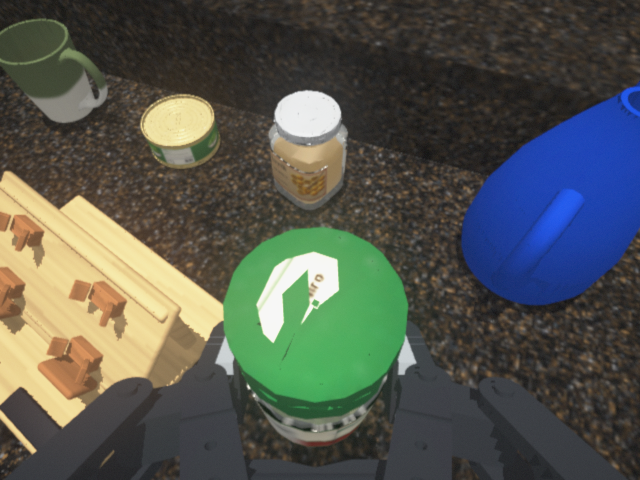

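View pics/s5.png

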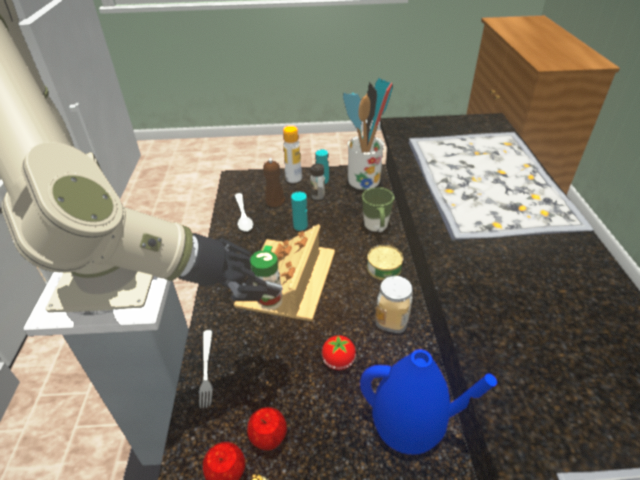

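>>> move_arm(claw=[0, 0, 0, 0, 0, 0, 0, 0], dp=[[0, 0, 0], [0, 0, 0], [0, 0, 0], [0, 0, 0], [0, 0, 0], [0, 0, 0], [0, 0, 0], [0, 0, 0]], turn=[[0, 0.1, 0.084], [0, 0.1, 0.084], [0, 0.1, 0.084], [0, 0.1, 0.084], [0, 0.1, 0.084], [0, 0.12, 0.101], [-0.12, 0, 0], [-0.13, 0, 0]])

```text
clock: 6.95
position: [0.4477, -0.2832, 0.2325]
ee_rot: [-0.564, 0.752, -0.272, 0.205]
ft_force: [1.8, 1.2, -0.7]
grip_width: 0.524
```

>>> move_arm(claw=[0, 0, 0, 0, 0, 0, 0, 0], dp=[[0, 0, 0], [0, 0, 0], [0, 0, 0], [0, 0, 0], [0, 0, 0], [0, 0, 0], [0, 0, 0], [0, 0, 0]], turn=[[-0.13, 0, 0], [-0.13, 0, 0], [-0.13, 0, 0], [-0.13, 0, 0], [-0.13, 0, 0], [-0.13, 0, 0], [-0.08, 0, 0], [0, 0, 0]])

```text
clock: 7.62
position: [0.4508, -0.2851, 0.2341]
ee_rot: [-0.601, 0.799, -0.008, 0.01]
ft_force: [0.4, -0.1, -2.4]
grip_width: 0.525
```

```bash
python3 st.py; cat > plan.py <<'E'
from h import *
# jar in tool from grasp
def jar_in_tool(p,q,base,ax=(0,0,1)):
    r=R.from_quat(q).as_matrix(); return r.T@(np.array(base)-p), r.T@np.array(ax)
zs=np.array([np.cos(.69813)*np.cos(TH),np.cos(.69813)*np.sin(TH),np.sin(.69813)])
ys=np.array([-np.sin(TH),np.cos(TH),0]); xs=np.cross(ys,zs)
S=np.stack([xs,ys,zs],1)
def report(jb,jz,side):
    seat=wd([-.0435,.055*side,.0555]); o=manip.get_obs(); r=R.from_quat(o['ee_rot']).as_matrix()
    b=o['position']+r@jb; z=r@jz
    print('jar in seat frame (mm)',(S.T@(b-seat)*1000).round(1),'axis in seat',(S.T@z).round(3))
    # desired: tool rot so that jar z = zs and tool x = -ys
    A=np.stack([np.cross([1,0,0],jz)/np.linalg.norm(np.cross([1,0,0],jz)),jz],1)
    tx=np.array([1,0,0])
    src=np.stack([tx-jz*(tx@jz),jz]); dst=np.stack([-ys,zs])
    Rt,_=R.align_vectors(dst,src); Rt=Rt.as_matrix()
    rv=R.from_matrix(r.T@Rt).as_rotvec(degrees=True)
    print('turn needed deg',rv.round(2),'units',(rv/45).round(3))
    return seat,Rt,r,o
E
cat > pg.py <<'E'
from plan import *
jb,jz=jar_in_tool(np.array([.4485,-.2874,.0442]),[.743,-.519,.243,-.346],[.4322,-.2937,0])
jb[0]=0; jz[0]=0; jz/=np.linalg.norm(jz)
print(jb.round(4),jz.round(3))
seat,Rt,r,o=report(jb,jz,1)
T=seat-Rt@jb; print('TCP target',T.round(4))
print('delta to target, tool units (current tool axes)',(r.T@(T-o['position'])/.2).round(4), 'world',(T-o['position']).round(4))
E
python3 pg.py
```

```text
7.62 q [ 1.323  0.223 -0.944  1.678  0.177  1.312 -1.503] p [ 0.4508 -0.2851  0.2341] w 0.525 F [ 0.4 -0.1 -2.4]
x [-0.277 -0.961 -0.006] y [-0.961  0.277 -0.024] z [ 0.024 -0.    -1.   ]
[0.     0.0451 0.015 ] [ 0.    -0.766 -0.643]
jar in seat frame (mm) [ -83.3 -287.9  153.6] axis in seat [-0.023  0.     1.   ]
turn needed deg [-1.33  0.37  0.32] units [-0.03   0.008  0.007]
TCP target [0.4708 0.009  0.0705]
delta to target, tool units (current tool axes) [-1.4356  0.3298  0.8195] world [ 0.0201  0.2941 -0.1636]
```

>>> move_arm(claw=[0, 0, 0, 0, 0, 0, 0, 0], dp=[[0, 0, 0], [-0.14, 0.03, 0.02], [-0.16, 0.05, 0.04], [-0.16, 0.06, 0.05], [-0.16, 0.07, 0.06], [-0.16, 0.07, 0.06], [-0.16, 0.07, 0.06], [-0.16, 0.07, 0.06]], turn=[[-0.03, 0.008, 0.007], [0, 0, 0], [0, 0, 0], [0, 0, 0], [0, 0, 0], [0, 0, 0], [0, 0, 0], [0, 0, 0]])

```text
clock: 8.28
position: [0.4306, -0.0498, 0.163]
ee_rot: [-0.598, 0.801, -0.004, -0.0]
ft_force: [0.6, -0.9, -2.0]
grip_width: 0.522
```

>>> move_arm(claw=[0, 0, 0, 0, 0], dp=[[-0.15, 0.06, 0.06], [-0.12, 0.05, 0.05], [-0.07, 0.03, 0.03], [0, 0, 0], [0, 0, 0]], turn=[[0, 0, 0], [0, 0, 0], [0, 0, 0], [0, 0, 0], [0, 0, 0]])

```text
clock: 8.7
position: [0.4236, 0.022, 0.1353]
ee_rot: [-0.599, 0.801, -0.003, -0.001]
ft_force: [0.1, -0.3, -2.5]
grip_width: 0.525
```

```bash
python3 st.py; python3 pg.py; python3 wp.py w6; python3 - <<'E'
from h import *
cv2.imwrite('pics/s6.png',cams.camera('side')[:,:,::-1])
s=cv2.imread('pics/s6.png'); cv2.imwrite('pics/s6c.png',cv2.resize(s[180:330,200:360],None,fx=4,fy=4,interpolation=cv2.INTER_CUBIC))
E
```

```text
8.7 q [ 1.056  0.047 -1.211  2.036  0.057  1.088 -2.037] p [0.4236 0.022  0.1353] w 0.525 F [ 0.1 -0.3 -2.5]
x [-0.282 -0.959  0.005] y [-0.959  0.282 -0.005] z [ 0.003 -0.006 -1.   ]
[0.     0.0451 0.015 ] [ 0.    -0.766 -0.643]
jar in seat frame (mm) [-80.9  -1.    4. ] axis in seat [-0.004  0.003  1.   ]
turn needed deg [-0.24 -0.28  0.01] units [-0.005 -0.006  0.   ]
TCP target [0.4708 0.009  0.0705]
delta to target, tool units (current tool axes) [-0.0059 -0.2436  0.325 ] world [ 0.0473 -0.013  -0.0648]
```

View pics/w6.png

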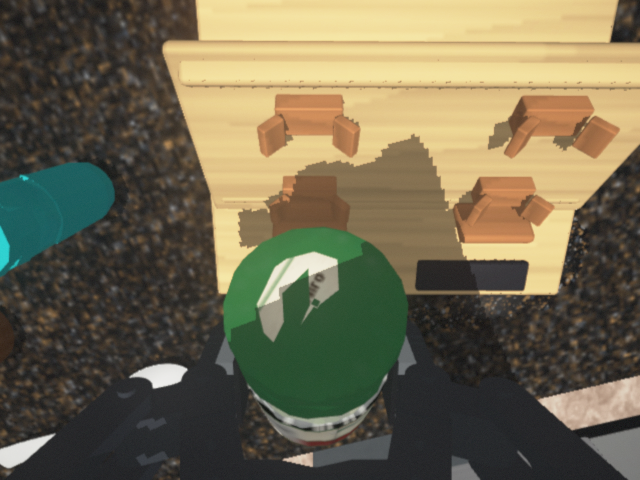

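View pics/s6c.png

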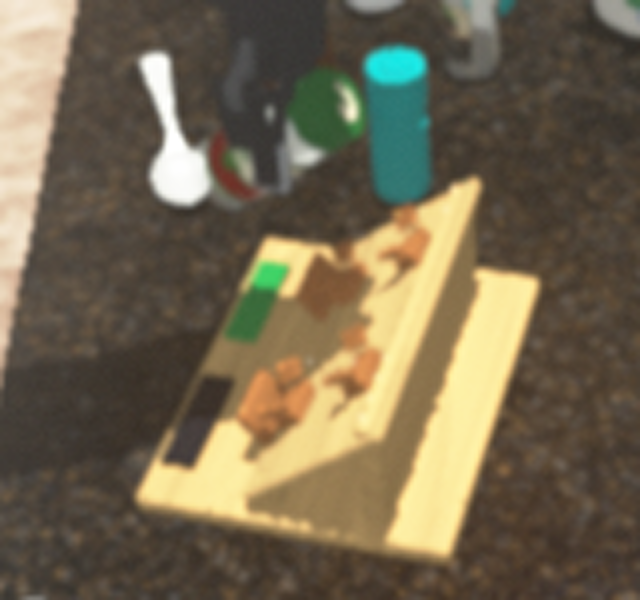

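```bash
python3 - <<'E'
from plan import *
W=np.load('pics/w6.npy')
for sd in (1,-1):
    seat=wd([-.0435,.055*sd,.0555])
    for lab,pts in [('upper tips',[(10,22,64),(10,-22,64),(10,22,80),(10,-22,80)]),('stop',[(8,22,-8),(8,-22,-8)])]:
        print(sd,lab,[proj('wrist',seat+S@np.array(p)/1000,W).round(1).tolist() for p in pts])
print('tagB', [proj('wrist',wd([-.078+a,-.055+b,.018]),W).round(1).tolist() for a,b in [(-.011,.0375),(.011,.0375),(.011,-.0375),(-.011,-.0375)]])
E
python3 -c "
import cv2
im=cv2.imread('pics/w6.png');cv2.imwrite('pics/w6c.png',cv2.resize(im[80:300,200:400],None,fx=4,fy=2.7))"
```

```text
1 upper tips [[263.8, 153.0], [362.9, 153.0], [259.9, 126.0], [366.8, 126.1]]
1 stop [[275.9, 240.4], [350.7, 240.3]]
-1 upper tips [[510.9, 153.0], [609.3, 153.0], [526.5, 126.2], [632.6, 126.2]]
-1 stop [[462.5, 240.2], [536.9, 240.1]]
tagB [[419.5, 289.4], [422.2, 259.4], [534.5, 259.3], [529.0, 289.2]]
```

View pics/w6c.png

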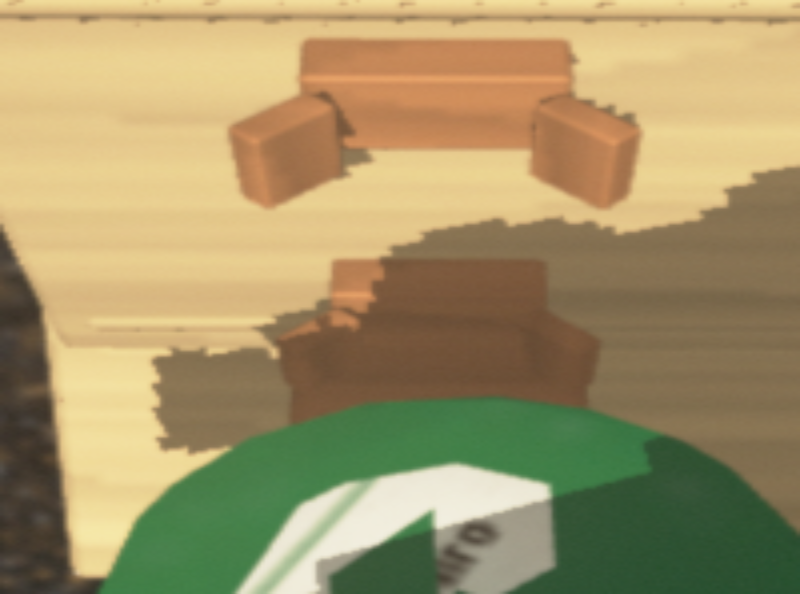

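>>> move_arm(claw=[0, 0, 0, 0, 0, 0, 0], dp=[[-0.015, -0.03, 0.036], [0, -0.04, 0.048], [0, -0.04, 0.048], [0, -0.04, 0.048], [0, -0.04, 0.048], [0, 0, 0], [0, 0, 0]], turn=[[-0.005, -0.006, 0], [0, 0, 0], [0, 0, 0], [0, 0, 0], [0, 0, 0], [0, 0, 0], [0, 0, 0]])

```text
clock: 9.38
position: [0.4617, 0.0134, 0.0905]
ee_rot: [-0.598, 0.801, 0.0, 0.0]
ft_force: [-0.2, 1.0, -1.1]
grip_width: 0.522
```

```bash
python3 st.py; python3 pg.py; python3 wp.py w7; python3 - <<'E'
from h import *
cv2.imwrite('pics/s7.png',cams.camera('side')[:,:,::-1])
s=cv2.imread('pics/s7.png'); cv2.imwrite('pics/s7c.png',cv2.resize(s[200:310,220:360],None,fx=5,fy=5,interpolation=cv2.INTER_CUBIC))
E
```

```text
9.38 q [ 0.907  0.291 -1.129  1.996  0.304  1.039 -2.223] p [0.4617 0.0134 0.0905] w 0.522 F [-0.2  1.  -1.1]
x [-0.285 -0.959 -0.001] y [-0.959  0.285  0.   ] z [ 0.     0.001 -1.   ]
[0.     0.0451 0.015 ] [ 0.    -0.766 -0.643]
jar in seat frame (mm) [-21.8   1.7   5.2] axis in seat [ 0.001 -0.003  1.   ]
turn needed deg [ 0.03  0.06 -0.15] units [ 0.001  0.001 -0.003]
TCP target [0.4708 0.009  0.0705]
delta to target, tool units (current tool axes) [ 0.008  -0.05    0.0999] world [ 0.0091 -0.0044 -0.02  ]
```

View pics/w7.png

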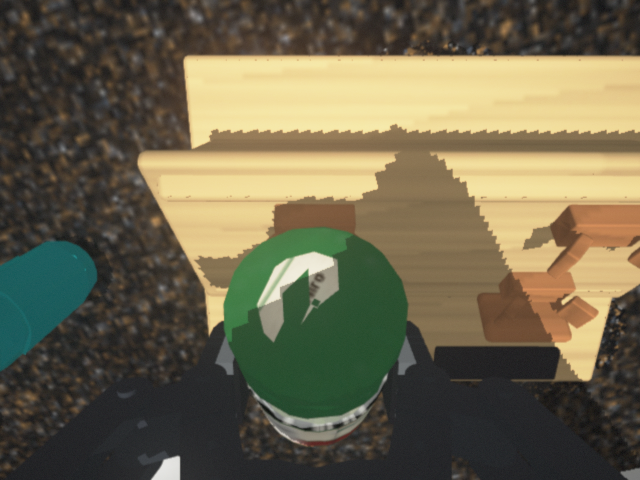

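View pics/s7c.png

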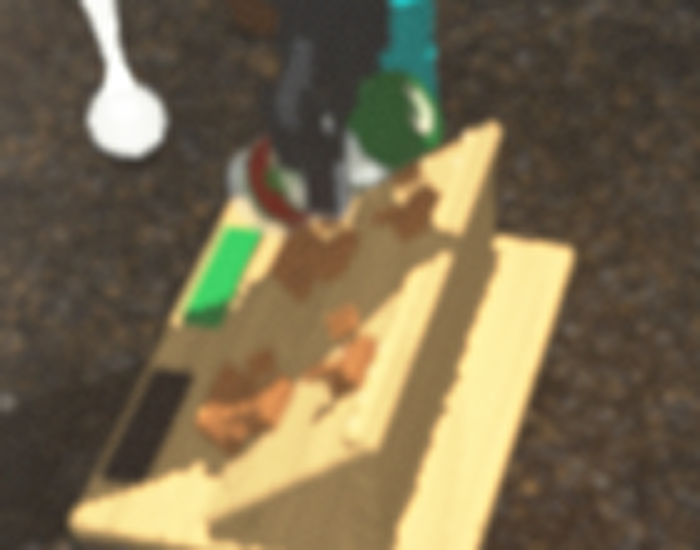

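>>> move_arm(claw=[0, 0, 0, 0, 0, 0], dp=[[0, -0.016, 0.019], [0, -0.016, 0.019], [0, -0.016, 0.019], [0, -0.01, 0.012], [0, 0, 0], [0, 0, 0]], turn=[[0, 0, 0], [0, 0, 0], [0, 0, 0], [0, 0, 0], [0, 0, 0], [0, 0, 0]])

```text
clock: 9.98
position: [0.4727, 0.0107, 0.0778]
ee_rot: [-0.599, 0.801, -0.0, -0.001]
ft_force: [-14.8, -2.0, 26.0]
grip_width: 0.524
```

```bash
python3 st.py; python3 pg.py|grep mm
```

```text
9.98 q [ 0.864  0.342 -1.096  1.98   0.357  1.03  -2.255] p [0.4727 0.0107 0.0778] w 0.524 F [-14.8  -2.   26. ]
x [-0.284 -0.959  0.002] y [-0.959  0.284  0.001] z [-0.001 -0.001 -1.   ]
jar in seat frame (mm) [-4.8  2.2  5.7] axis in seat [ 0.001 -0.     1.   ]
```

```bash
python3 wp.py w8; python3 - <<'E'
from h import *
cv2.imwrite('pics/s8.png',cams.camera('side')[:,:,::-1])
s=cv2.imread('pics/s8.png'); cv2.imwrite('pics/s8c.png',cv2.resize(s[215:295,240:350],None,fx=7,fy=7,interpolation=cv2.INTER_CUBIC))
E
```

```text
(no output)
```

View pics/w8.png

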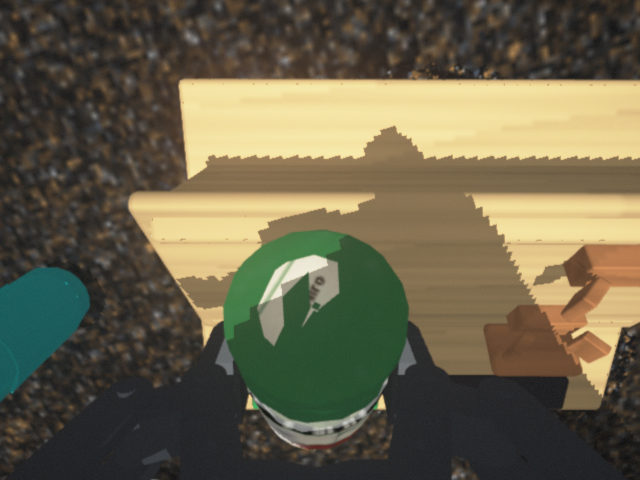

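View pics/s8c.png

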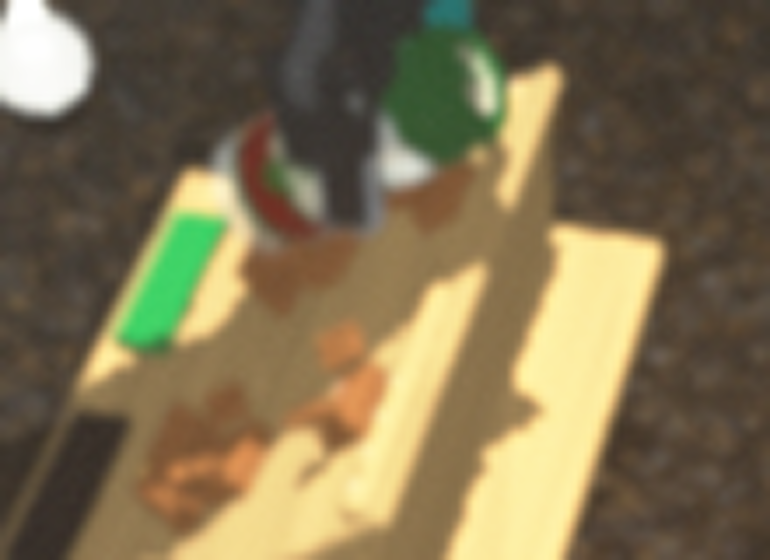

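```bash
python3 - <<'E'
from plan import *
seat=wd([-.0435,.055,.0555])
im=cv2.imread('pics/s8.png')
big=cv2.resize(im[215:295,240:350],None,fx=7,fy=7,interpolation=cv2.INTER_CUBIC)
def draw(off,col):
    for z,r in ((0,22),(88,23),(106,23)):
        P=np.array([proj('side',seat+S@(np.array(off)+[r*np.cos(t),r*np.sin(t),z])/1000) for t in np.linspace(0,2*np.pi,40)])
        cv2.polylines(big,[(((P-[240,215])+.5)*7).astype(int)],True,col,1)
draw((-4.8,2.2,5.7),(255,255,0)); 
for p in [(8,22,-8),(8,-22,-8)]:
    q=proj('side',seat+S@np.array(p)/1000); cv2.circle(big,tuple((((q-[240,215])+.5)*7).astype(int)),4,(0,0,255),-1)
cv2.imwrite('pics/s8d.png',big)
E
```

```text
(no output)
```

View pics/s8d.png

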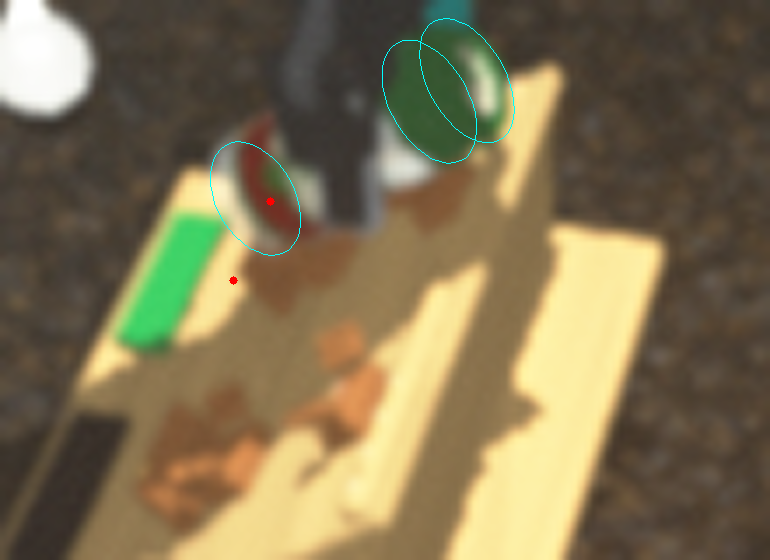

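>>> move_arm(claw=[0, 0, 0], dp=[[0.005, 0.002, -0.002], [0, 0, 0], [0, 0, 0]], turn=[[0, 0, 0], [0, 0, 0], [0, 0, 0]])

```text
clock: 10.33
position: [0.4727, 0.0107, 0.078]
ee_rot: [-0.599, 0.801, -0.0, 0.0]
ft_force: [-6.4, 2.2, 12.4]
grip_width: 0.524
```

```bash
cat >> st.py <<'E'
from plan import S
print('F seat',(S.T@o['ft_force']).round(1))
E
python3 st.py; python3 pg.py|grep mm
```

```text
10.33 q [ 0.868  0.34  -1.098  1.982  0.354  1.027 -2.252] p [0.4727 0.0107 0.078 ] w 0.524 F [-6.4  2.2 12.4]
x [-0.283 -0.959 -0.001] y [-0.959  0.283 -0.001] z [ 0.001  0.    -1.   ]
F seat [-13.9   0.3   2.8]
jar in seat frame (mm) [-4.8  2.1  5.8] axis in seat [-0.    -0.001  1.   ]
```

>>> move_arm(claw=[0, 0, 0, 0, 0, 0], dp=[[0, 0.0038, 0.0032], [0, 0.0038, 0.0032], [0, 0.0038, 0.0032], [0, 0.0038, 0.0032], [0, 0, 0], [0, 0, 0]], turn=[[0, 0, 0], [0, 0, 0], [0, 0, 0], [0, 0, 0], [0, 0, 0], [0, 0, 0]])

```text
clock: 10.83
position: [0.4727, 0.0107, 0.0777]
ee_rot: [-0.598, 0.801, -0.002, 0.002]
ft_force: [-5.6, -2.4, 33.3]
grip_width: 0.527
```

```bash
python3 st.py; python3 pg.py|grep mm
```

```text
10.83 q [ 0.87   0.336 -1.099  1.987  0.355  1.021 -2.254] p [0.4727 0.0107 0.0777] w 0.527 F [-5.6 -2.4 33.3]
x [-0.284 -0.959 -0.001] y [-0.959  0.284 -0.006] z [ 0.006 -0.001 -1.   ]
F seat [-28.5  -3.9  17.8]
jar in seat frame (mm) [-4.4  2.3  5.5] axis in seat [-0.006 -0.002  1.   ]
```

```bash
python3 -c "
import cv2,numpy as np
a=cv2.imread('pics/w6.png')[160:260,430:570];b=cv2.imread('pics/w8.png')[230:390,460:620]
cv2.imwrite('pics/z1.png',np.hstack([cv2.resize(a,(400,300),interpolation=2),cv2.resize(b,(400,400),interpolation=2)[:300]]));cv2.imwrite('pics/z2.png',cv2.resize(b,(600,600),interpolation=2))
cv2.imwrite('pics/z1.png',cv2.resize(a,(700,500),interpolation=2))"
```

```text
(no output)
```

View pics/z1.png

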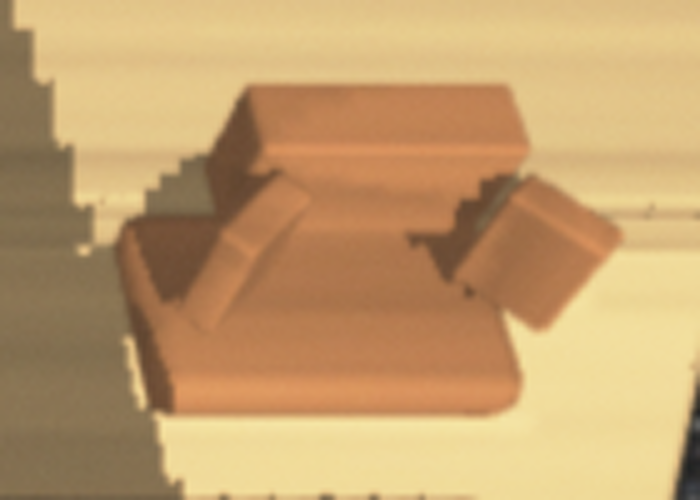

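View pics/z2.png

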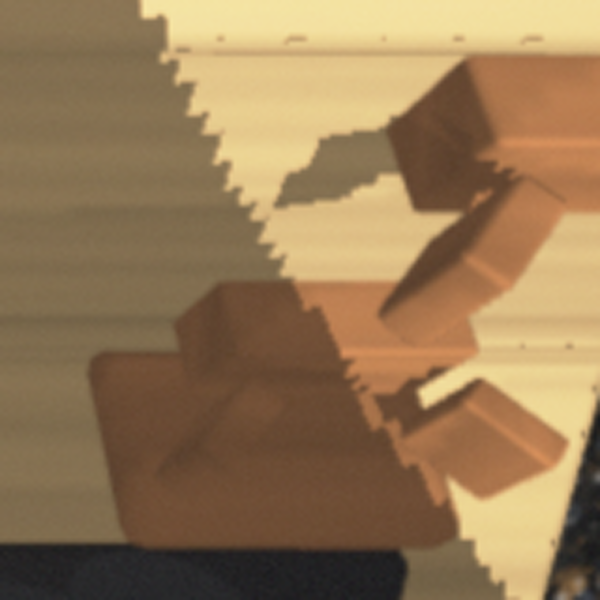

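```bash
python3 - <<'E'
from plan import *
L=lambda n:np.load(f'pics/{n}.npy')
A=('wrist',497.5,242.4,L('w6'));B=('wrist',537.7,375.9,L('w8'));C=('wrist',330.7,264.7,L('w1'));D=('side',262.5,278,None);E=('top',350.8,316,None)
for n,o in [('w6w8',[A,B]),('w1w6w8',[A,B,C]),('all',[A,B,C,D,E]),('w8+side',[B,D]),('w6+side',[A,D]),('w1,side',[C,D])]:
    p,e=tri(o);print(n,rk(p),[float(x) for x in e])
# crest right end: bead line in w8 ~ plate back left corner etc
E
```

```text
w6w8 [-0.0454 -0.0531  0.0457] [0.1, 0.1]
w1w6w8 [-0.0446 -0.0529  0.0463] [0.5, 0.5, 0.9]
all [-0.0442 -0.0533  0.0463] [1.1, 1.0, 0.4, 1.7, 1.8]
w8+side [-0.0435 -0.0523  0.0465] [1.0, 1.0]
w6+side [-0.0438 -0.0526  0.0464] [1.2, 1.2]
w1,side [-0.043  -0.0531  0.0467] [0.6, 0.6]
```

>>> move_arm(claw=[0, 0, 0, 0], dp=[[0, 0.002, -0.0024], [0, 0.002, -0.0024], [0, 0, 0], [0, 0, 0]], turn=[[0, 0, 0], [0, 0, 0], [0, 0, 0], [0, 0, 0]])

```text
clock: 11.17
position: [0.4692, 0.0114, 0.0758]
ee_rot: [-0.599, 0.801, -0.0, 0.001]
ft_force: [0.7, 2.6, 0.9]
grip_width: 0.522
```

```bash
python3 st.py; python3 pg.py|grep mm
```

```text
11.17 q [ 0.872  0.335 -1.101  1.993  0.351  1.019 -2.252] p [0.4692 0.0114 0.0758] w 0.522 F [0.7 2.6 0.9]
x [-0.283 -0.959 -0.001] y [-0.959  0.283 -0.001] z [ 0.002  0.001 -1.   ]
F seat [-0.7  2.7  0.6]
jar in seat frame (mm) [-5.4  1.8  1.6] axis in seat [-0.001 -0.001  1.   ]
```

>>> move_arm(claw=[0, 0, 0, 0], dp=[[0, 0.0038, 0.0032], [0, 0.0038, 0.0032], [0, 0, 0], [0, 0, 0]], turn=[[0, 0, 0], [0, 0, 0], [0, 0, 0], [0, 0, 0]])

```text
clock: 11.5
position: [0.4672, 0.0118, 0.0743]
ee_rot: [-0.599, 0.801, -0.0, 0.001]
ft_force: [0.7, 5.0, -0.2]
grip_width: 0.524
```

```bash
python3 st.py; python3 pg.py|grep mm
```

```text
11.5 q [ 0.873  0.333 -1.102  1.998  0.35   1.016 -2.253] p [0.4672 0.0118 0.0743] w 0.524 F [ 0.7  5.  -0.2]
x [-0.283 -0.959 -0.001] y [-0.959  0.283 -0.001] z [ 0.001  0.001 -1.   ]
F seat [-0.3  4.9 -0.7]
jar in seat frame (mm) [-5.6  1.7 -0.9] axis in seat [-0.    -0.001  1.   ]
```

>>> move_arm(claw=[0, 0, 0, 0], dp=[[0, 0.0038, 0.0032], [0, 0.0038, 0.0032], [0, 0, 0], [0, 0, 0]], turn=[[0, 0, 0], [0, 0, 0], [0, 0, 0], [0, 0, 0]])

```text
clock: 11.83
position: [0.4662, 0.012, 0.0734]
ee_rot: [-0.599, 0.801, -0.0, 0.001]
ft_force: [1.9, 4.2, 3.2]
grip_width: 0.526
```

```bash
python3 st.py; python3 pg.py|grep mm; python3 wp.py w9; python3 - <<'E'
from h import *
cv2.imwrite('pics/s9.png',cams.camera('side')[:,:,::-1])
E
cat > ov.py <<'E'
import sys
from plan import *
n,side,off,r,hh=sys.argv[1],int(sys.argv[2]),eval(sys.argv[3]),float(sys.argv[4]),float(sys.argv[5])
seat=wd([-.0435,.055*side,.0555])
x0,y0=(240,215) if side>0 else (225,245)
im=cv2.imread(f'pics/{n}.png');big=cv2.resize(im[y0:y0+80,x0:x0+110],None,fx=7,fy=7,interpolation=cv2.INTER_CUBIC)
for z in (0,hh):
    P=np.array([proj('side',seat+S@(np.array(off)+[r*np.cos(t),r*np.sin(t),z])/1000) for t in np.linspace(0,2*np.pi,40)])
    cv2.polylines(big,[(((P-[x0,y0])+.5)*7).astype(int)],True,(255,255,0),1)
cv2.imwrite(f'pics/{n}o.png',big)
E
python3 ov.py s9 1 "(-5.8,1.6,-3)" 22.5 106
```

```text
11.83 q [ 0.874  0.332 -1.102  2.002  0.35   1.012 -2.254] p [0.4662 0.012  0.0734] w 0.526 F [1.9 4.2 3.2]
x [-0.283 -0.959 -0.001] y [-0.959  0.283 -0.002] z [ 0.002  0.    -1.   ]
F seat [-2.   4.6  2.5]
jar in seat frame (mm) [-5.5  1.6 -2.2] axis in seat [-0.001 -0.002  1.   ]
```

View pics/s9o.png

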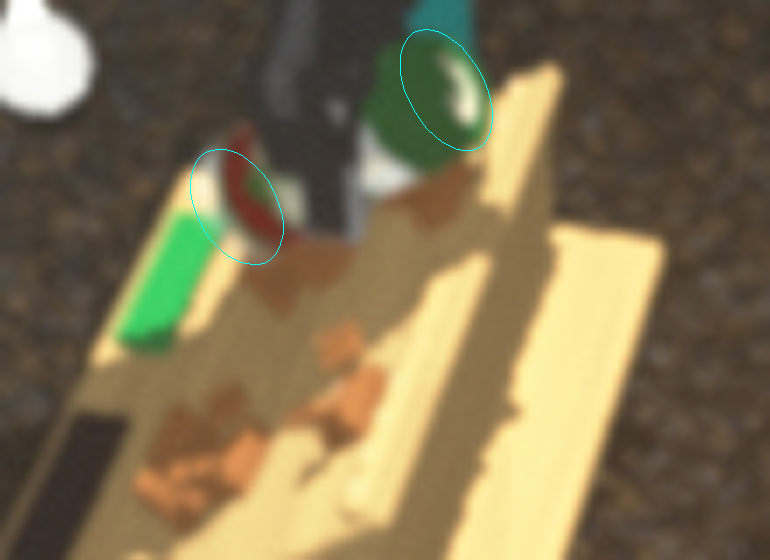

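View pics/w9.png

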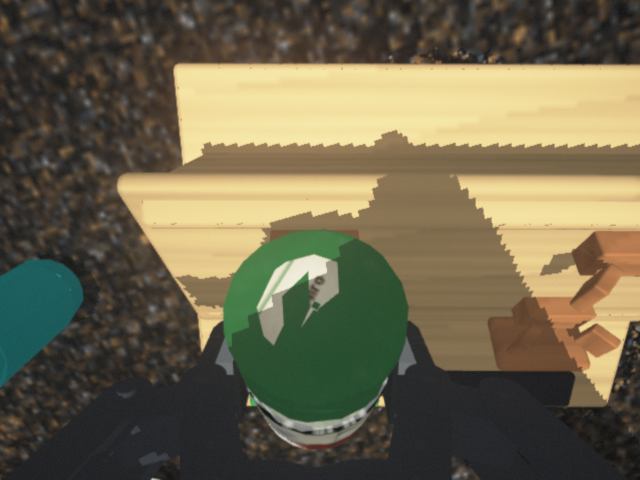

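>>> move_arm(claw=[0, 0, 0], dp=[[0, 0.0038, 0.0032], [0, 0, 0], [0, 0, 0]], turn=[[0, 0, 0], [0, 0, 0], [0, 0, 0]])

```text
clock: 12.18
position: [0.4663, 0.012, 0.0733]
ee_rot: [-0.598, 0.801, -0.001, 0.001]
ft_force: [2.5, 3.4, 9.9]
grip_width: 0.527
```

```bash
python3 st.py; python3 pg.py|grep mm
```

```text
12.18 q [ 0.874  0.331 -1.103  2.003  0.35   1.01  -2.255] p [0.4663 0.012  0.0733] w 0.527 F [2.5 3.4 9.9]
x [-0.284 -0.959 -0.001] y [-0.959  0.284 -0.003] z [ 0.003 -0.    -1.   ]
F seat [-6.7  4.   7.5]
jar in seat frame (mm) [-5.4  1.6 -2.3] axis in seat [-0.003 -0.002  1.   ]
```

>>> move_arm(claw=[0, 0, 0, 0], dp=[[-0.003, -0.003, 0.004], [0, 0, 0], [0, 0, 0], [0, 0, 0]], turn=[[0, 0, 0], [0, 0, 0], [0, 0, 0], [0, 0, 0]])

```text
clock: 12.52
position: [0.4667, 0.0122, 0.0729]
ee_rot: [-0.599, 0.801, -0.001, 0.0]
ft_force: [-2.9, 2.3, 20.6]
grip_width: 0.525
```

```bash
python3 st.py; python3 pg.py|grep mm
```

```text
12.52 q [ 0.871  0.333 -1.101  2.001  0.353  1.012 -2.258] p [0.4667 0.0122 0.0729] w 0.525 F [-2.9  2.3 20.6]
x [-0.284 -0.959  0.001] y [-0.959  0.284 -0.002] z [ 0.002 -0.001 -1.   ]
F seat [-18.    1.4  10.6]
jar in seat frame (mm) [-4.9  1.9 -2.2] axis in seat [-0.002 -0.001  1.   ]
```

```bash
python3 wp.py w10; python3 - <<'E'
from plan import *
im=cams.camera('side')[:,:,::-1].copy();cv2.imwrite('pics/s10.png',im)
im=cv2.imread('pics/s10.png')
m=cv2.inRange(cv2.cvtColor(im,cv2.COLOR_BGR2HSV),(45,90,25),(85,255,255));m[:215]=0;m[245:]=0;m[:,:280]=0;m[:,325:]=0
m=cv2.morphologyEx(m,cv2.MORPH_CLOSE,np.ones((5,5)))
print('obs',cv2.boundingRect(cv2.findNonZero(m)))
seat=wd([-.0435,.055,.0555])
def bb(cam,off,zz,r,W=None):
    P=np.array([proj(cam,seat+S@(np.array(off)+[r*np.cos(t),r*np.sin(t),z])/1000,W) for t in np.linspace(0,6.283,60) for z in zz]);return P.min(0).round(1),P.max(0).round(1)
W=np.load('pics/w10.npy')
for off in [(-4.9,1.9,-2.2),(-1.6,2,1.4)]:
    print(off,'side',bb('side',off,(88,106),23),'wrist',bb('wrist',off,(88,106),23,W),'wbase',bb('wrist',off,(0,),22,W))
w=cv2.imread('pics/w10.png');m=cv2.inRange(cv2.cvtColor(w,cv2.COLOR_BGR2HSV),(45,90,25),(85,255,255));m[:200]=0
m=cv2.morphologyEx(m,cv2.MORPH_CLOSE,np.ones((15,15)));k=max(cv2.findContours(m,0,1)[0],key=cv2.contourArea);print('wrist obs',cv2.boundingRect(k))
E
python3 ov.py s10 1 "(-4.9,1.9,-2.2)" 22.5 106
```

```text
obs (293, 218, 17, 21)
(-4.9, 1.9, -2.2) side (array([291.7, 218.6]), array([310.5, 239.1])) wrist (array([219.1, 224.9]), array([413.6, 421.1])) wbase (array([267.2, 346.7]), array([364.2, 448.5]))
(-1.6, 2, 1.4) side (array([293.7, 218.9]), array([312.5, 239.5])) wrist (array([217.2, 206.9]), array([414.6, 404.3])) wbase (array([266.6, 337.6]), array([364.3, 439. ]))
wrist obs (223, 229, 185, 192)
```

View pics/w10.png

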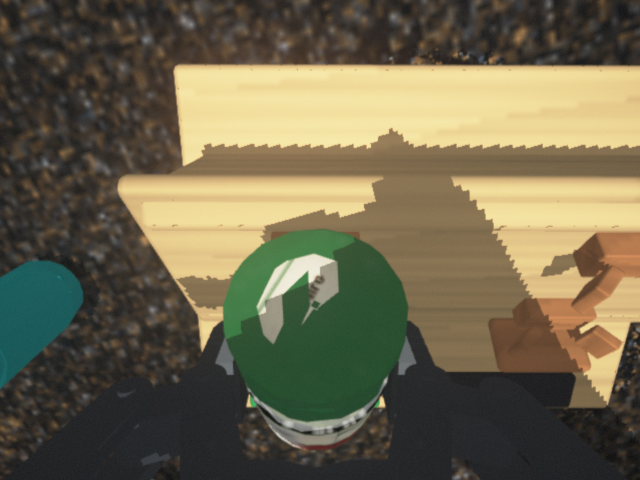

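View pics/s10o.png

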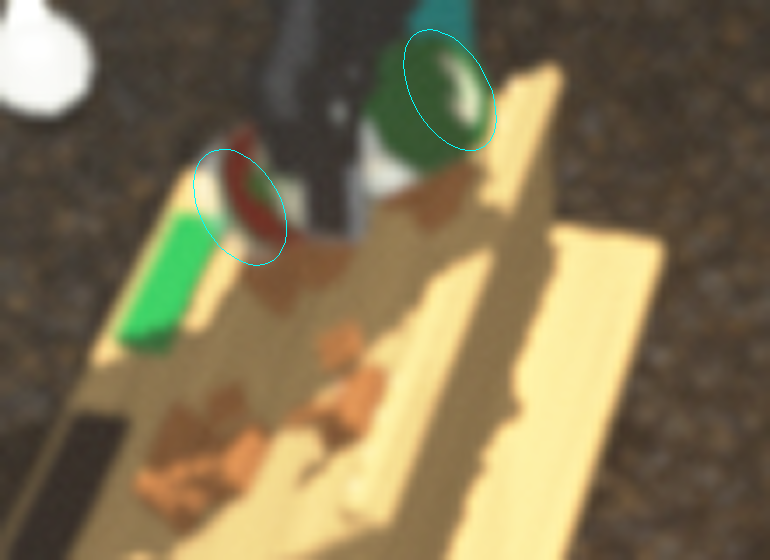

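>>> move_arm(claw=[0, 0, 0, 0, 0], dp=[[0, 0.0015, -0.002], [0, 0, 0], [0, 0, 0], [0, 0, 0], [0, 0, 0]], turn=[[0, 0, 0], [0, 0, 0], [0, 0, 0], [0, 0, 0], [0, 0, 0]], grip_force=20)

```text
clock: 13.03
position: [0.4666, 0.0121, 0.073]
ee_rot: [-0.598, 0.801, -0.001, 0.001]
ft_force: [1.1, 2.0, 13.1]
grip_width: 0.527
```

```bash
python3 st.py; python3 pg.py|grep mm
```

```text
13.03 q [ 0.872  0.332 -1.101  2.002  0.352  1.011 -2.257] p [0.4666 0.0121 0.073 ] w 0.527 F [ 1.1  2.  13.1]
x [-0.284 -0.959  0.   ] y [-0.959  0.284 -0.003] z [ 0.003 -0.001 -1.   ]
F seat [-9.7  2.2  8.8]
jar in seat frame (mm) [-5.   1.9 -2.2] axis in seat [-0.003 -0.001  1.   ]
```

>>> move_arm(claw=[0.54, 0.56, 0.58, 0.6, 0.6, 0.6], dp=[[0, 0, 0], [0, 0, 0], [0, 0, 0], [0, 0, 0], [0, 0, 0], [0, 0, 0]], turn=[[0, 0, 0], [0, 0, 0], [0, 0, 0], [0, 0, 0], [0, 0, 0], [0, 0, 0]])

```text
clock: 13.53
position: [0.4653, 0.0122, 0.0719]
ee_rot: [-0.598, 0.801, -0.0, 0.0]
ft_force: [0.5, -0.2, -0.2]
grip_width: 0.595
```

```bash
python3 st.py; python3 wp.py w11; python3 - <<'E'
from plan import *
cv2.imwrite('pics/s11.png',cams.camera('side')[:,:,::-1])
for n in ('10','11'):
  w=cv2.imread(f'pics/w{n}.png');m=cv2.inRange(cv2.cvtColor(w,cv2.COLOR_BGR2HSV),(45,90,25),(85,255,255));m[:200]=0
  m=cv2.morphologyEx(m,cv2.MORPH_CLOSE,np.ones((15,15)));k=max(cv2.findContours(m,0,1)[0],key=cv2.contourArea);print('wrist',cv2.boundingRect(k))
E
python3 ov.py s11 1 "(-4.9,1.9,-2.2)" 22.5 106
```

```text
13.53 q [ 0.872  0.333 -1.101  2.004  0.352  1.011 -2.257] p [0.4653 0.0122 0.0719] w 0.595 F [ 0.5 -0.2 -0.2]
x [-0.284 -0.959  0.   ] y [-0.959  0.284 -0.   ] z [ 0. -0. -1.]
F seat [ 0.5 -0.   0.3]
wrist (223, 229, 185, 192)
wrist (220, 227, 188, 195)
```

View pics/w11.png

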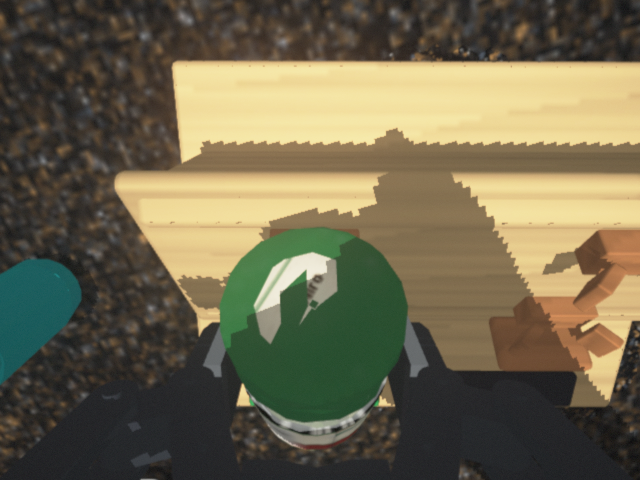

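View pics/s11o.png

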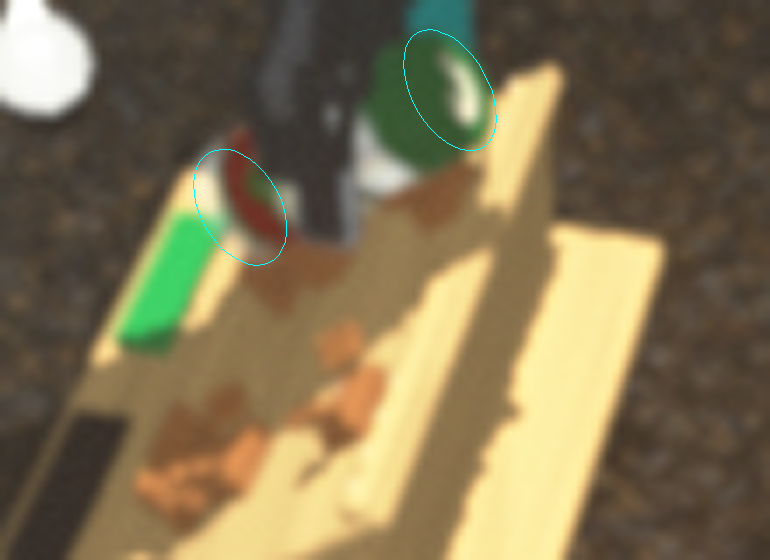

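>>> move_arm(claw=[0.6, 0.4, 0.4, 0.4, 0.4, 0.4, 0.4, 0.4], dp=[[-0.003, 0, 0], [0, 0, 0], [0, 0, 0], [0, 0, 0], [0, 0, 0], [0, 0, 0], [0, 0, 0], [0, 0, 0]], turn=[[0, 0, 0], [0, 0, 0], [0, 0, 0], [0, 0, 0], [0, 0, 0], [0, 0, 0], [0, 0, 0], [0, 0, 0]], grip_force=20)

```text
clock: 14.3
position: [0.4658, 0.0128, 0.0722]
ee_rot: [-0.598, 0.801, -0.0, 0.0]
ft_force: [-3.0, -2.7, 6.0]
grip_width: 0.527
```

```bash
python3 st.py
```

```text
14.3 q [ 0.87   0.333 -1.101  2.003  0.352  1.011 -2.258] p [0.4658 0.0128 0.0722] w 0.527 F [-3.  -2.7  6. ]
x [-0.284 -0.959  0.   ] y [-0.959  0.284 -0.001] z [ 0.001 -0.    -1.   ]
F seat [-6.  -3.5  2.3]
```

>>> move_arm(claw=[0.54, 0.57, 0.62, 0.7, 0.75, 0.75, 0.75, 0.75], dp=[[0, 0, 0], [0, 0, 0], [0, 0, 0], [0, 0, 0], [0, 0, 0], [0, 0, -0.03], [0, 0, -0.06], [0, 0, -0.09]], turn=[[0, 0, 0], [0, 0, 0], [0, 0, 0], [0, 0, 0], [0, 0, 0], [0, 0, 0], [0, 0, 0], [0, 0, 0]])

```text
clock: 14.97
position: [0.4651, 0.0134, 0.1085]
ee_rot: [-0.599, 0.801, 0.0, -0.0]
ft_force: [1.2, -0.1, 0.6]
grip_width: 0.752
```

>>> move_arm(claw=[1, 1, 1, 1, 1, 1, 1, 1], dp=[[0, 0, -0.13], [0, 0, -0.15], [0, 0, -0.15], [0, 0, -0.15], [0, 0, -0.15], [0, 0, -0.15], [0, 0, 0], [0, 0, 0]], turn=[[0, 0, 0], [0, 0, 0], [0, 0, 0], [0, 0, 0], [0, 0, 0], [0, 0, 0], [0, 0, 0], [0, 0, 0]])

```text
clock: 15.63
position: [0.4663, 0.0135, 0.286]
ee_rot: [-0.599, 0.801, -0.002, 0.001]
ft_force: [0.8, 0.7, -0.3]
grip_width: 1.001
```

```bash
python3 st.py; python3 wp.py w12; python3 - <<'E'
from h import *
s=cams.camera('side')[:,:,::-1].copy();cv2.imwrite('pics/s12.png',s)
E
python3 ov.py s12 1 "(-4.9,1.9,-2.2)" 22.5 106
```

```text
15.63 q [ 1.12   0.004 -1.221  1.729  0.006  1.408 -1.959] p [0.4663 0.0135 0.286 ] w 1.001 F [ 0.8  0.7 -0.3]
x [-0.283 -0.959  0.   ] y [-0.959  0.283 -0.005] z [ 0.004 -0.002 -1.   ]
F seat [0.6 0.9 0.3]
```

View pics/w12.png

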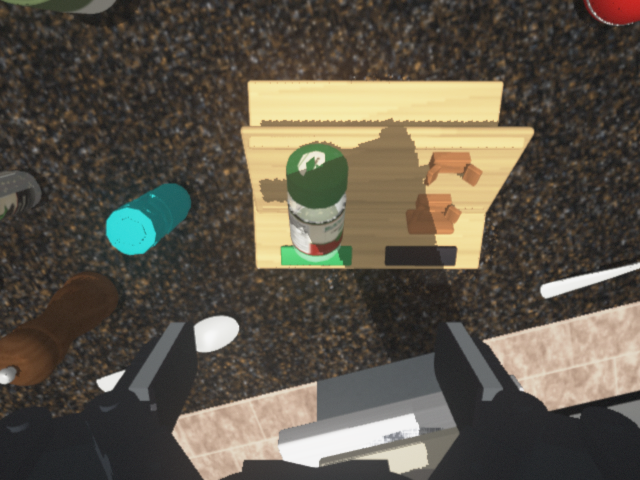

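View pics/s12o.png

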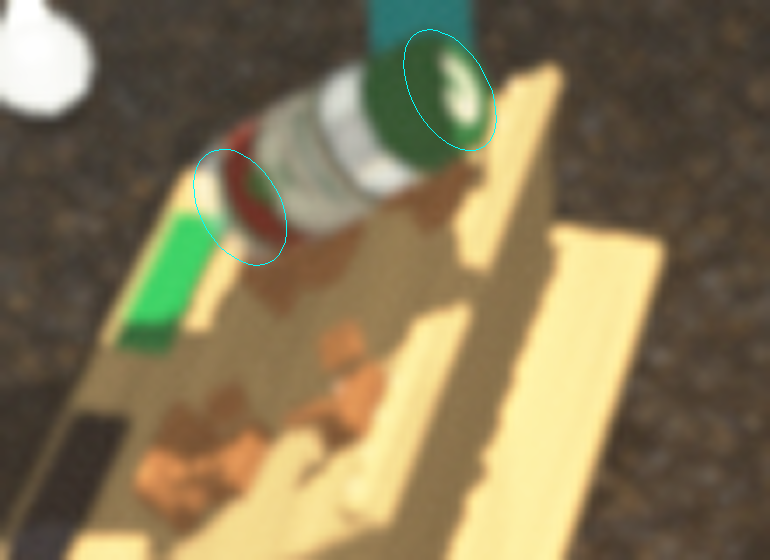

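```bash
python3 - <<'E'
from plan import *
W=np.load('pics/w12.npy');seat=wd([-.0435,.055,.0555])
for off in [(-4.9,1.9,-2.2),(-1.6,2,1.4),(-3,2,0)]:
    f=lambda zz,r:np.array([proj('wrist',seat+S@(np.array(off)+[r*np.cos(t),r*np.sin(t),z])/1000,W) for t in np.linspace(0,6.283,60) for z in zz])
    c=f((88,106),23);b=f((0,),22);print(off,'cap',c.min(0).round(1),c.max(0).round(1),'base',b.min(0).round(1),b.max(0).round(1))
for sd in (1,-1):
  s=wd([-.0435,.055*sd,.0555]); print([proj('wrist',s+S@np.array(p)/1000,W).round(1).tolist() for p in [(8,22,-8),(8,-22,-8)]], 'tag',[proj('wrist',wd([-.078+a,.055*sd+b,.018]),W).round(1).tolist() for a,b in [(.011,.0375),(.011,-.0375),(-.011,.0375)]])
print('plate back',[proj('wrist',wd([.095,y,.012]),W).round(1).tolist() for y in (.12,-.12)],'front',[proj('wrist',wd([-.095,y,.012]),W).round(1).tolist() for y in (.12,-.12)])
w=cv2.imread('pics/w12.png');m=cv2.inRange(cv2.cvtColor(w,cv2.COLOR_BGR2HSV),(45,90,25),(85,255,255));m[:130]=0;m[220:]=0
k=max(cv2.findContours(m,0,1)[0],key=cv2.contourArea);print('cap obs',cv2.boundingRect(k))
cv2.imwrite('pics/w12c.png',cv2.resize(w[130:280,240:500],None,fx=3,fy=3,interpolation=2))
E
```

```text
(-4.9, 1.9, -2.2) cap [284.7 140.9] [348.9 205.2] base [292.8 220.9] [339.9 261.3]
(-1.6, 2, 1.4) cap [284.4 134.1] [348.9 198.5] base [292.6 215.9] [339.9 256.2]
(-3, 2, 0) cap [284.5 136.9] [348.8 201.3] base [292.6 217.9] [339.9 258.3]
[[295.4, 232.1], [341.2, 232.1]] tag [[281.9, 245.0], [354.2, 245.0], [282.4, 264.7]]
[[409.8, 232.0], [455.6, 232.0]] tag [[387.9, 244.9], [460.1, 244.9], [386.7, 264.6]]
plate back [[248.1, 78.1], [507.0, 78.0]] front [[257.3, 267.8], [481.0, 267.5]]
cap obs (287, 144, 60, 63)
```

View pics/w12c.png

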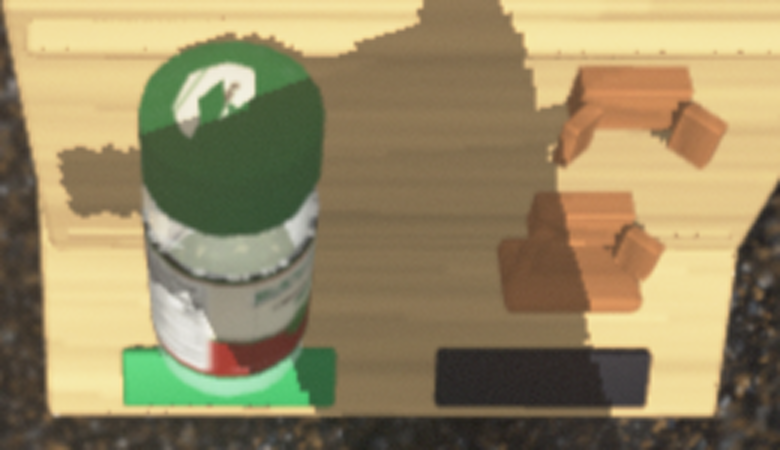

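>>> move_arm(claw=[1, 1, 1, 1, 1, 1, 1, 1], dp=[[0, 0, 0], [0, 0, 0], [0, 0, 0], [0, 0, 0], [0, 0, 0], [0, 0, 0], [0, 0, 0], [0, 0, 0]], turn=[[0, 0, -0.142], [0, 0, -0.142], [0, 0, -0.142], [0, 0, -0.142], [0, 0, -0.142], [0, 0, -0.142], [0, 0, -0.142], [0, 0, -0.142]])

```text
clock: 16.4
position: [0.4649, 0.0133, 0.283]
ee_rot: [0.887, -0.462, -0.001, -0.0]
ft_force: [0.1, -0.4, 0.7]
grip_width: 0.999
```

>>> move_arm(claw=[1, 1, 1], dp=[[0, 0, 0], [0, 0, 0], [0, 0, 0]], turn=[[0, 0, -0.142], [0, 0, -0.142], [0, 0, 0]])

```text
clock: 16.65
position: [0.4649, 0.0133, 0.2831]
ee_rot: [0.933, -0.36, -0.0, -0.0]
ft_force: [0.0, 0.3, -0.3]
grip_width: 0.997
```

```bash
python3 st.py; python3 - <<'E'
from h import *
o=manip.get_obs();r=R.from_quat(o['ee_rot']).as_matrix()
print(r.T@(np.array([.49,.24,.30])-o['position'])/.2)
E
```

```text
16.65 q [ 1.128  0.008 -1.229  1.733  0.007  1.407 -0.84 ] p [0.4649 0.0133 0.2831] w 0.997 F [ 0.   0.3 -0.3]
x [ 0.74  -0.672 -0.001] y [-0.672 -0.74  -0.   ] z [-0.001  0.001 -1.   ]
F seat [ 0.2  0.3 -0.3]
[-0.66901234 -0.92350473 -0.08346288]
```

>>> move_arm(claw=[1, 1, 1, 1], dp=[[-0.08, -0.11, -0.01], [-0.08, -0.11, -0.01], [-0.08, -0.11, -0.01], [-0.08, -0.11, -0.01]], turn=[[0, 0, 0], [0, 0, 0], [0, 0, 0], [0, 0, 0]])

```text
clock: 16.98
position: [0.4776, 0.1221, 0.2916]
ee_rot: [0.931, -0.365, 0.0, 0.0]
ft_force: [-0.5, 0.1, 0.8]
grip_width: 1.001
```

```bash
python3 st.py
```

```text
16.98 q [ 0.877  0.171 -1.32   1.656  0.167  1.445 -1.209] p [0.4776 0.1221 0.2916] w 1.001 F [-0.5  0.1  0.8]
x [ 0.733 -0.68   0.   ] y [-0.68  -0.733  0.   ] z [ 0. -0. -1.]
F seat [-0.9 -0.   0.1]
```

>>> move_arm(claw=[1, 1, 1, 1], dp=[[-0.08, -0.11, -0.01], [-0.08, -0.11, -0.01], [-0.08, -0.11, -0.01], [-0.08, -0.11, -0.01]], turn=[[0, 0, 0], [0, 0, 0], [0, 0, 0], [0, 0, 0]])

```text
clock: 17.32
position: [0.49, 0.2305, 0.2991]
ee_rot: [0.931, -0.365, -0.0, 0.0]
ft_force: [-0.0, -0.9, 0.1]
grip_width: 0.999
```

```bash
python3 st.py; python3 wp.py w13
```

```text
17.32 q [ 0.499  0.343 -1.26   1.528  0.327  1.509 -1.512] p [0.49   0.2305 0.2991] w 0.999 F [-0.  -0.9  0.1]
x [ 0.734 -0.68  -0.   ] y [-0.68  -0.734  0.001] z [-0.001 -0.    -1.   ]
F seat [ 0.1 -0.9  0.2]
```

View pics/w13.png

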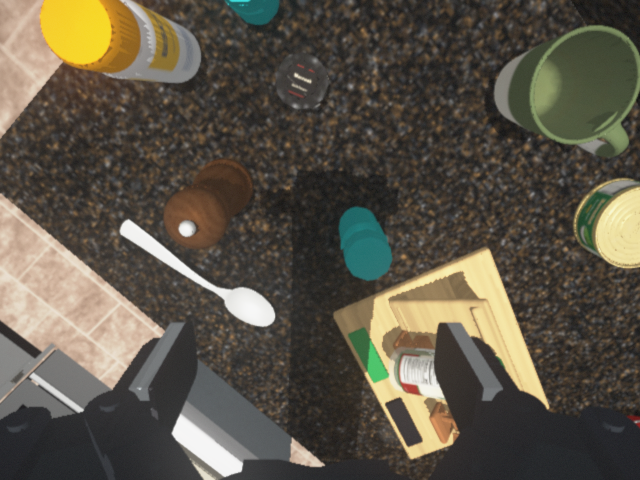

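```bash
python3 - <<'E'
from h import *
W=np.load('pics/w13.npy')
print(ray('wrist',302,81.5,.105,W),ray('wrist',190,228,.15,W),ray('wrist',365,258,.105,W),[ray('wrist',u,82,.105,W) for u in (275,330)])
w=cv2.imread('pics/w13.png');cv2.imwrite('pics/w13c.png',cv2.resize(w[30:140,240:370],None,fx=6,fy=5,interpolation=2))
E
```

```text
[0.54551615 0.30572341 0.105     ] [0.41740974 0.28672749 0.15      ] [0.48763073 0.16545878 0.105     ] [array([0.53040797, 0.31922008, 0.105     ]), array([0.5606909 , 0.29120825, 0.105     ])]
```

View pics/w13c.png

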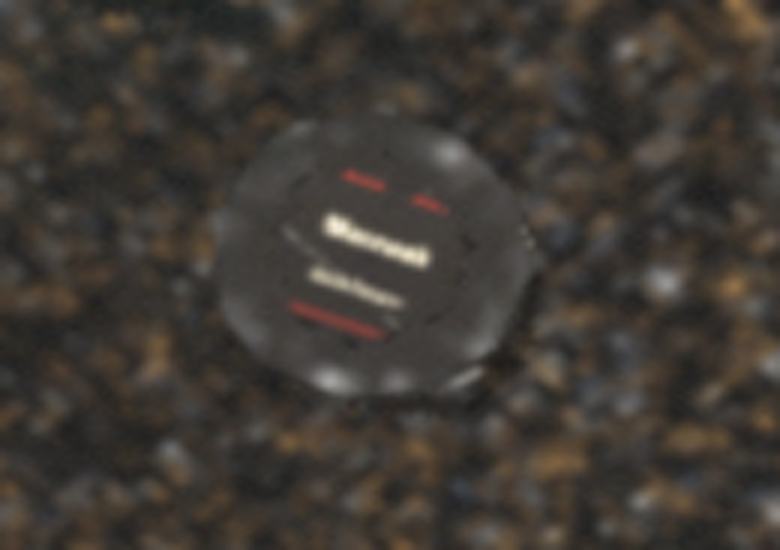

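>>> move_arm(claw=[1, 1, 1, 1, 1, 1, 1, 1], dp=[[0, 0, 0], [0, 0, 0], [0, 0, 0], [0, 0, 0], [0, 0, 0], [0, 0, 0], [0, 0, 0], [0, 0, 0]], turn=[[0.135, 0, 0], [0.135, 0, 0], [0.135, 0, 0], [0.135, 0, 0], [0.135, 0, 0], [0.135, 0, 0], [0.135, 0, 0], [0.135, 0, 0]])

```text
clock: 18.03
position: [0.4772, 0.2294, 0.3033]
ee_rot: [0.889, -0.345, 0.095, -0.287]
ft_force: [-0.1, 1.0, -0.7]
grip_width: 1.001
```

```bash
python3 st.py; python3 wp.py w14; python3 - <<'E'
from h import *
o=manip.get_obs();r=R.from_quat(o['ee_rot']).as_matrix()
g=np.array([.5455,.3045,.058])+r[:,2]*(.022-.11); print(g,r.T@(g-o['position'])/.2)
E
```

```text
18.03 q [ 0.776 -0.366 -0.875  2.025 -0.831  1.014 -0.537] p [0.4772 0.2294 0.3033] w 1.001 F [-0.1  1.  -0.7]
x [ 0.744 -0.668 -0.029] y [-0.559 -0.597 -0.575] z [ 0.367  0.444 -0.818]
F seat [ 0.3  0.9 -0.8]
[0.51319482 0.26509975 0.12974954] [0.04201917 0.27036218 0.84611608]
```

View pics/w14.png

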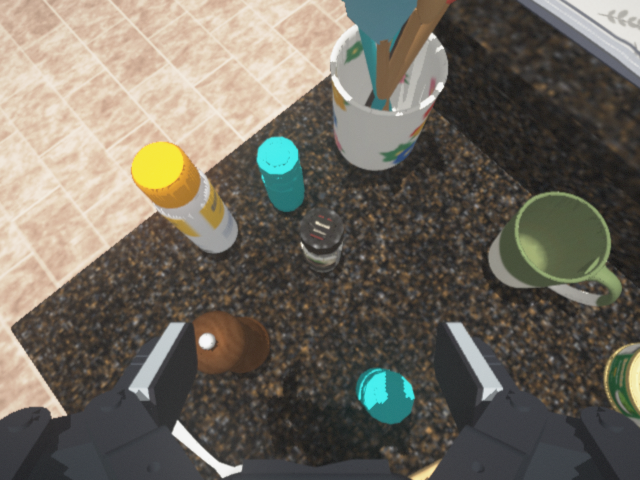

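>>> move_arm(claw=[1, 1, 1, 1, 1, 1, 1, 1], dp=[[0.004, 0.041, 0.1], [0.004, 0.041, 0.1], [0.004, 0.041, 0.1], [0.004, 0.041, 0.1], [0.004, 0.041, 0.1], [0.004, 0.041, 0.1], [0.004, 0.041, 0.1], [0, 0, 0]], turn=[[0, 0, 0], [0, 0, 0], [0, 0, 0], [0, 0, 0], [0, 0, 0], [0, 0, 0], [0, 0, 0], [0, 0, 0]])

```text
clock: 18.75
position: [0.4966, 0.255, 0.1506]
ee_rot: [0.89, -0.344, 0.088, -0.285]
ft_force: [-0.3, -0.8, 0.2]
grip_width: 0.997
```

```bash
python3 st.py; python3 wp.py w15
```

```text
18.75 q [ 0.823  0.007 -1.174  2.16  -0.615  0.53  -0.622] p [0.4966 0.255  0.1506] w 0.997 F [-0.3 -0.8  0.2]
x [ 0.747 -0.664 -0.039] y [-0.563 -0.601 -0.568] z [ 0.353  0.446 -0.822]
F seat [-0.2 -0.8  0. ]
```

View pics/w15.png

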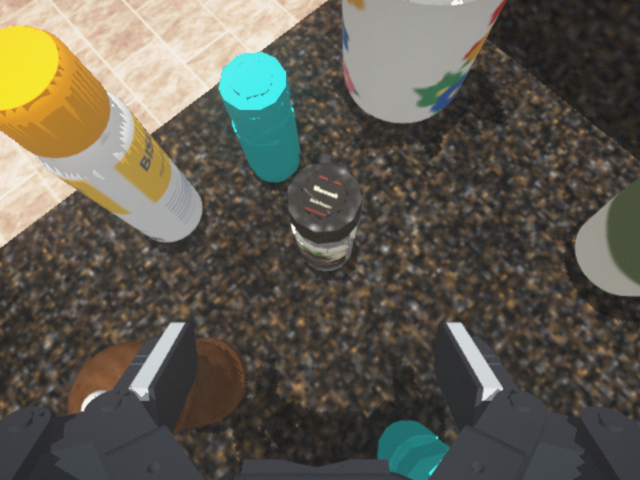

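```bash
python3 - <<'E'
from h import *
W=np.load('pics/w15.npy')
for c in [(.5455,.3045),(.5435,.3055),(.547,.303)]:
    f=lambda z,r:np.array([proj('wrist',[c[0]+r*np.cos(t),c[1]+r*np.sin(t),z],W) for t in np.linspace(0,6.283,60)])
    a=f(.105,.0205);b=f(0,.0205);print(c,'top',a.min(0).round(1),a.max(0).round(1),'base',b.min(0).round(1),b.max(0).round(1))
w=cv2.imread('pics/w15.png');cv2.imwrite('pics/w15c.png',cv2.resize(w[150:280,260:390],None,fx=4.6,fy=4.6,interpolation=2))
E
```

```text
(0.5455, 0.3045) top [287.8 163.3] [364.7 235.3] base [301.7 222.1] [354.6 273.4]
(0.5435, 0.3055) top [283.8 164.3] [360.7 236.4] base [298.9 222.8] [351.8 274.1]
(0.547, 0.303) top [291.8 163.4] [368.7 235.5] base [304.4 222.2] [357.4 273.5]
```

View pics/w15c.png

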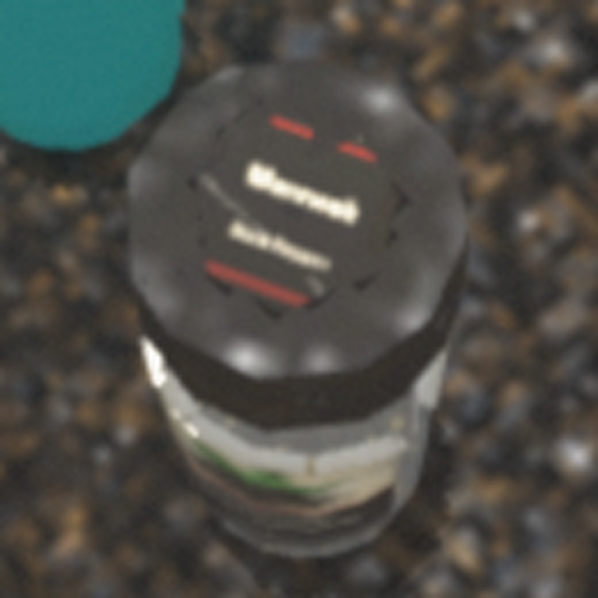

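>>> move_arm(claw=[0.8, 0.8, 0.8], dp=[[0, 0, 0], [0, 0, 0], [0, 0, 0]], turn=[[0.08, 0, -0.044], [0.08, 0, -0.044], [0, 0, 0]])

```text
clock: 19.05
position: [0.4978, 0.255, 0.1545]
ee_rot: [0.885, -0.313, 0.115, -0.326]
ft_force: [-0.0, 1.0, -1.3]
grip_width: 0.798
```

```bash
python3 st.py
```

```text
19.05 q [ 0.84  -0.04  -1.139  2.225 -0.946  0.501 -0.237] p [0.4978 0.255  0.1545] w 0.798 F [-0.   1.  -1.3]
x [ 0.778 -0.628 -0.   ] y [-0.478 -0.592 -0.648] z [ 0.407  0.504 -0.761]
F seat [ 0.8  0.9 -1. ]
```

>>> move_arm(claw=[0.8, 0.8, 0.8, 0.8], dp=[[0, 0, 0], [0.014, 0.032, 0.075], [0.014, 0.032, 0.075], [0, 0, 0]], turn=[[0.04, 0, 0], [0, 0, 0], [0, 0, 0], [0, 0, 0]])

```text
clock: 19.38
position: [0.5092, 0.2604, 0.1224]
ee_rot: [0.879, -0.313, 0.117, -0.339]
ft_force: [-0.4, 0.1, 0.3]
grip_width: 0.799
```

```bash
python3 st.py; python3 wp.py w16;cat > gb.py <<'E'
from h import *
o=manip.get_obs();r=R.from_quat(o['ee_rot']).as_matrix()
g=np.array([.545,.305,.058])+r[:,2]*.022; print(r.T@(g-o['position'])/.2)
E
python3 gb.py
```

```text
19.38 q [ 0.792  0.131 -1.14   2.241 -0.904  0.337 -0.202] p [0.5092 0.2604 0.1224] w 0.799 F [-0.4  0.1  0.3]
x [ 0.776 -0.631 -0.006] y [-0.471 -0.574 -0.67 ] z [ 0.419  0.522 -0.743]
F seat [-0.5  0.  -0.1]
[0.00432039 0.00838588 0.54394958]
```

View pics/w16.png

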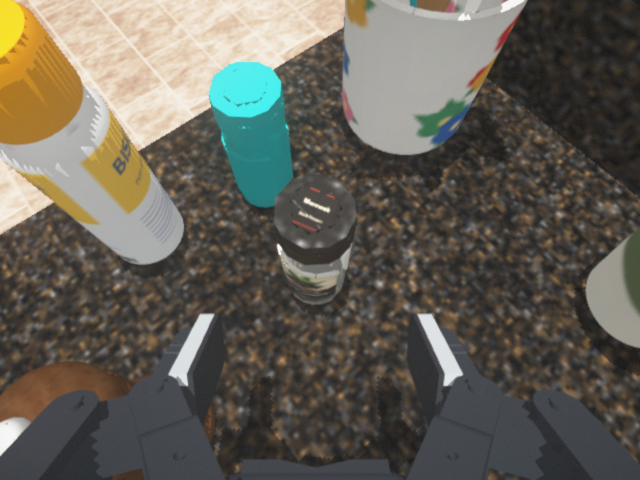

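>>> move_arm(claw=[0.8, 0.8, 0.8], dp=[[0.002, 0.004, 0.08], [0.002, 0.004, 0.08], [0, 0, 0.06]], turn=[[0, 0, 0], [0, 0, 0], [0, 0, 0]])

```text
clock: 19.68
position: [0.5286, 0.282, 0.0907]
ee_rot: [0.879, -0.312, 0.119, -0.339]
ft_force: [-1.3, -0.9, 0.4]
grip_width: 0.8
```

```bash
python3 st.py; python3 gb.py
```

```text
19.68 q [ 0.593  0.28  -1.018  2.211 -0.753  0.189 -0.309] p [0.5286 0.282  0.0907] w 0.8 F [-1.3 -0.9  0.4]
x [ 0.777 -0.63  -0.001] y [-0.468 -0.575 -0.671] z [ 0.422  0.521 -0.742]
F seat [-0.9 -1.2 -0.5]
[-0.00847089  0.00494029  0.32591495]
```

>>> move_arm(claw=[0.8, 0.8, 0.8, 0.8, 0.8, 0.8, 0.8, 0.8], dp=[[0, 0, -0.08], [0, 0, -0.08], [0, 0, -0.06], [0.1, -0.01, 0.01], [0, 0, 0], [0, 0, 0], [0, 0, 0], [0, 0, 0]], turn=[[0, 0, 0], [0, 0, 0], [0, 0, 0], [0, 0, 0], [0, -0.086, -0.095], [0, -0.086, -0.095], [0, -0.086, -0.095], [0, -0.086, -0.095]])

```text
clock: 20.35
position: [0.5268, 0.247, 0.1237]
ee_rot: [0.925, -0.128, 0.049, -0.355]
ft_force: [0.1, 0.5, 0.7]
grip_width: 0.796
```

>>> move_arm(claw=[0.8, 0.8], dp=[[0, 0, 0], [0, 0, 0]], turn=[[0, 0, 0], [0, 0, 0]])

```text
clock: 20.52
position: [0.5272, 0.2484, 0.1235]
ee_rot: [0.924, -0.131, 0.05, -0.356]
ft_force: [-0.9, -0.1, -0.4]
grip_width: 0.798
```

```bash
python3 st.py; python3 gb.py; python3 wp.py w17
```

```text
20.52 q [ 0.771  0.389 -1.033  2.033 -0.562  0.629 -0.036] p [0.5272 0.2484 0.1235] w 0.798 F [-0.9 -0.1 -0.4]
x [ 0.961 -0.278 -0.002] y [-0.207 -0.712 -0.671] z [ 0.185  0.645 -0.742]
F seat [-0.3 -0.3 -0.9]
[ 7.31660802e-03 -3.23206342e-04  5.51936317e-01]
```

View pics/w17.png

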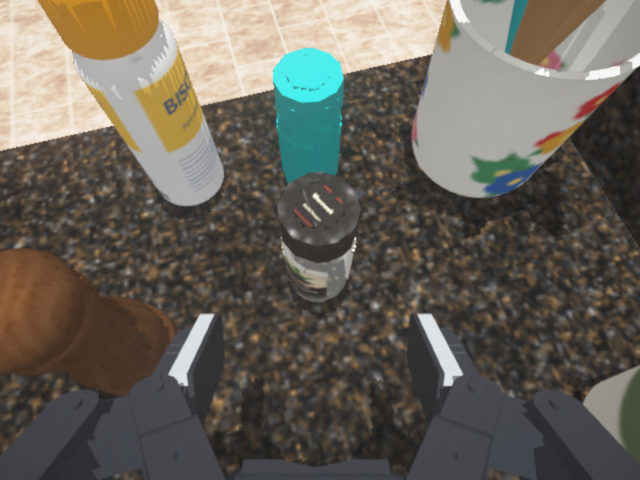

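>>> move_arm(claw=[0.8, 0.8, 0.8, 0.8, 0.8, 0.8, 0.8, 0.8], dp=[[0.004, 0, 0.08], [0.004, 0, 0.09], [0, 0, 0.09], [0, 0, 0.09], [0, 0, 0.08], [0, 0, 0.07], [0, 0, 0.05], [0, 0, 0]], turn=[[0, 0, 0], [0, 0, 0], [0, 0, 0], [0, 0, 0], [0, 0, 0], [0, 0, 0], [0, 0, 0], [0, 0, 0]])

```text
clock: 21.23
position: [0.5464, 0.3206, 0.0403]
ee_rot: [0.924, -0.129, 0.048, -0.356]
ft_force: [-0.4, -0.3, 0.6]
grip_width: 0.803
```

```bash
python3 st.py; python3 gb.py; python3 wp.py w18
```

```text
21.23 q [ 0.485  0.599 -0.903  1.997 -0.463  0.39  -0.108] p [0.5464 0.3206 0.0403] w 0.803 F [-0.4 -0.3  0.6]
x [ 0.962 -0.273 -0.003] y [-0.204 -0.713 -0.671] z [ 0.181  0.646 -0.742]
F seat [-0.7 -0.4  0.2]
[ 0.01438834 -0.00203618 -0.00733448]
```

View pics/w18.png

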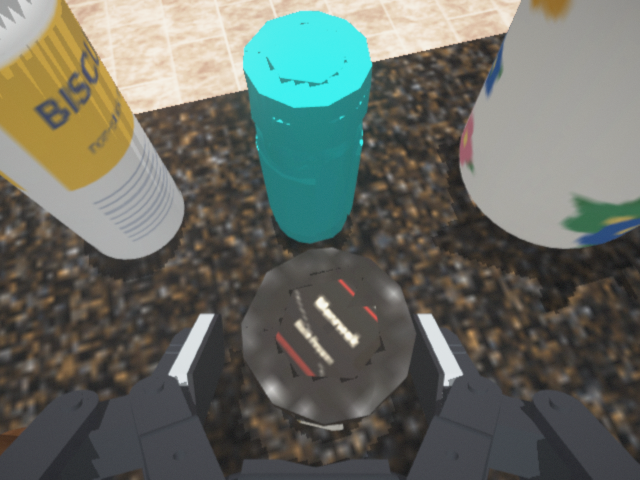

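>>> move_arm(claw=[0.8, 0.8, 0, 0, 0, 0, 0, 0], dp=[[0.016, 0, -0.004], [0, 0, 0], [0, 0, 0], [0, 0, 0], [0, 0, 0], [0, 0, 0], [0, 0, 0], [0, 0, 0]], turn=[[0, 0, 0], [0, 0, 0], [0, 0, 0], [0, 0, 0], [0, 0, 0], [0, 0, 0], [0, 0, 0], [0, 0, 0]], grip_force=35)

```text
clock: 21.95
position: [0.5512, 0.3175, 0.0415]
ee_rot: [0.924, -0.129, 0.049, -0.356]
ft_force: [-2.2, -4.0, 6.9]
grip_width: 0.469
```

```bash
python3 st.py; python3 wp.py w19; python3 -c "
from workcell import manip;o=manip.get_obs();print(o['ee_rot'].tolist(),o['position'].tolist())"
```

```text
21.95 q [ 0.488  0.601 -0.898  1.989 -0.459  0.397 -0.107] p [0.5512 0.3175 0.0415] w 0.469 F [-2.2 -4.   6.9]
x [ 0.962 -0.274 -0.001] y [-0.204 -0.713 -0.671] z [ 0.183  0.645 -0.742]
F seat [-5.9 -4.5  3.7]
[0.9241314553734384, -0.1293865575122548, 0.049238734734145945, -0.356111947182735] [0.551231484854565, 0.3175554364779983, 0.041500002899754106]
```

View pics/w19.png

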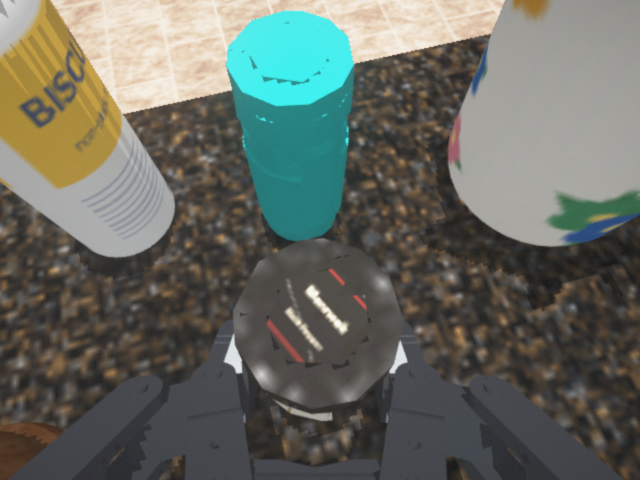

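```bash
python3 - <<'E'
from h import *
W=np.load('pics/w19.npy');o=manip.get_obs();r=R.from_quat(o['ee_rot']).as_matrix()
f=r[:2,2]/np.linalg.norm(r[:2,2]);l=r[:2,0]
for t in (-.020,-.018,-.016,-.014,-.012,-.010,-.008,-.006):
    c=o['position'][:2]+f*t
    P=np.array([proj('wrist',[c[0]+.0205*np.cos(a),c[1]+.0205*np.sin(a),.105],W) for a in np.linspace(0,6.283,60)])
    print(t,c.round(4),P.min(0).round(1),P.max(0).round(1))
E
python3 -c "
import cv2
w=cv2.imread('pics/w19.png');cv2.imwrite('pics/w19c.png',cv2.resize(w[225:435,215:420],None,fx=2.8,fy=2.8))"
```

```text
-0.02 [0.5458 0.2983] [225.3 270.8] [406.1 457.6]
-0.018 [0.5463 0.3002] [226.  263.2] [405.3 446.9]
-0.016 [0.5469 0.3022] [226.7 255.7] [404.6 436.4]
-0.014 [0.5474 0.3041] [227.5 248.2] [403.9 426.1]
-0.012 [0.548 0.306] [228.2 240.9] [403.2 416. ]
-0.01 [0.5485 0.3079] [228.8 233.7] [402.5 406. ]
-0.008 [0.549  0.3099] [229.5 226.6] [401.8 396.2]
-0.006 [0.5496 0.3118] [230.2 219.6] [401.1 386.6]
```

View pics/w19c.png

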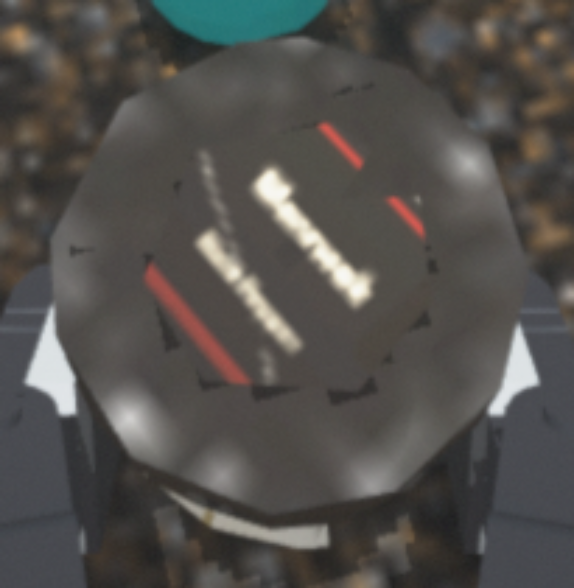

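>>> move_arm(claw=[0, 0, 0, 0, 0, 0, 0, 0], dp=[[0, -0.02, -0.022], [0, -0.06, -0.066], [0, -0.11, -0.122], [0, -0.12, -0.133], [0, -0.12, -0.133], [0, -0.12, -0.133], [0, -0.12, -0.133], [0, -0.06, -0.066]], turn=[[0, 0, 0], [0, 0, 0], [0, 0, 0], [0, 0, 0], [0, 0, 0], [0, 0, 0], [0, 0, 0], [0, 0, 0]])

```text
clock: 22.67
position: [0.5516, 0.3184, 0.2634]
ee_rot: [0.924, -0.128, 0.051, -0.356]
ft_force: [-0.3, 0.6, -0.6]
grip_width: 0.467
```

```bash
python3 st.py; cat > pb.py <<'E'
from plan import *
jb,jz=jar_in_tool(np.array([.55123,.31756,.0415]),[0.92413,-0.12939,0.04924,-0.35611],[.5482,.307,0])
jb[0]=0; jz[0]=0; jz/=np.linalg.norm(jz)
print(jb.round(4),jz.round(3))
seat,Rt,r,o=report(jb,jz,-1)
seat=seat+S@np.array([-.0049,.002,-.0022])   # contact-found correction
T=seat-Rt@jb; print('TCP target',T.round(4),'target zaxis',Rt[:,2].round(3))
print('in corrected seat mm',(S.T@(o['position']+r@jb-seat)*1000).round(1))
b=r.T@S; print('seat axes in tool: xs',b[:,0].round(3),'ys',b[:,1].round(3),'zs',b[:,2].round(3))
E
python3 pb.py; python3 wp.py w20
```

```text
22.67 q [ 0.624  0.213 -0.998  1.825 -0.568  0.831 -0.289] p [0.5516 0.3184 0.2634] w 0.467 F [-0.3  0.6 -0.6]
x [ 0.962 -0.273  0.003] y [-0.201 -0.713 -0.671] z [ 0.185  0.645 -0.741]
F seat [ 0.2  0.5 -0.7]
[0.     0.036  0.0234] [ 0.    -0.671 -0.742]
jar in seat frame (mm) [-104.6  418.7  134.1] axis in seat [-0.768 -0.001  0.641]
turn needed deg [-39.05  27.3   88.83] units [-0.868  0.607  1.974]
TCP target [ 0.4298 -0.0915  0.0761] target zaxis [-0.131  0.039 -0.991]
in corrected seat mm [-99.7 416.7 136.3]
seat axes in tool: xs [0.641 0.52  0.565] ys [ 0.009 -0.741  0.671] zs [ 0.768 -0.425 -0.48 ]
```

View pics/w20.png

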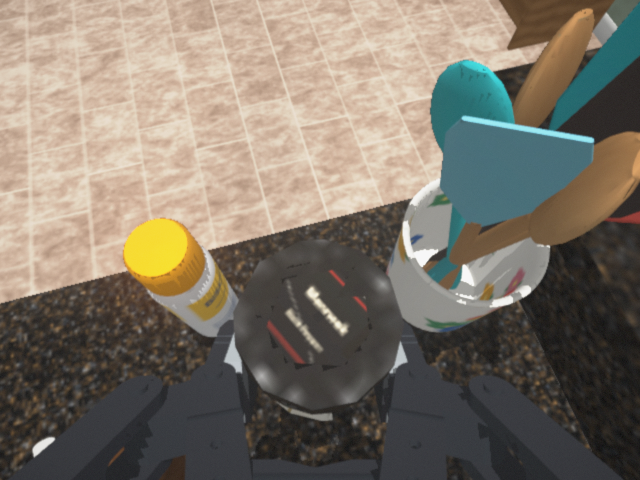

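>>> move_arm(claw=[0, 0, 0, 0, 0, 0, 0, 0], dp=[[0, 0.06, -0.07], [0, 0.1, -0.115], [0, 0.1, -0.115], [0, 0.1, -0.115], [0, 0.1, -0.115], [0, 0.08, -0.09], [0, 0.05, -0.06], [0, 0, 0]], turn=[[0, 0, 0], [0, 0, 0], [0, 0, 0], [0, 0, 0], [0, 0, 0], [0, 0, 0], [0, 0, 0], [0, 0.05, 0.055]])

```text
clock: 23.38
position: [0.5029, 0.1414, 0.2805]
ee_rot: [0.92, -0.159, 0.06, -0.354]
ft_force: [-0.1, 0.3, -1.1]
grip_width: 0.467
```

>>> move_arm(claw=[0, 0, 0, 0, 0, 0, 0, 0], dp=[[0, 0, 0], [0, 0, 0], [0, 0, 0], [0, 0, 0], [0, 0, 0], [0, 0, 0], [0, 0, 0], [0, 0, 0]], turn=[[0, 0.096, 0.106], [0, 0.096, 0.106], [0, 0.096, 0.106], [0, 0.096, 0.106], [0, 0.096, 0.106], [0, 0.096, 0.106], [0, 0.096, 0.106], [0, 0.096, 0.106]])

```text
clock: 24.05
position: [0.5008, 0.144, 0.2777]
ee_rot: [0.778, -0.519, 0.197, -0.295]
ft_force: [0.2, -1.3, -1.2]
grip_width: 0.467
```

```bash
python3 st.py; python3 pb.py
```

```text
24.05 q [ 0.671 -0.499 -0.748  2.224 -0.828  0.705 -0.824] p [0.5008 0.144  0.2777] w 0.467 F [ 0.2 -1.3 -1.2]
x [ 0.384 -0.923 -0.   ] y [-0.691 -0.287 -0.663] z [ 0.612  0.255 -0.749]
F seat [ 1.3 -1.2 -0.4]
[0.     0.036  0.0234] [ 0.    -0.671 -0.742]
jar in seat frame (mm) [-121.2  240.8  136.8] axis in seat [-0.761  0.006  0.649]
turn needed deg [-47.42  11.65  38.41] units [-1.054  0.259  0.854]
TCP target [ 0.4298 -0.0915  0.0761] target zaxis [-0.131  0.039 -0.991]
in corrected seat mm [-116.3  238.8  139. ]
seat axes in tool: xs [0.404 0.134 0.905] ys [-0.778 -0.47   0.417] zs [ 0.481 -0.872 -0.086]
```

>>> move_arm(claw=[0, 0, 0, 0, 0, 0, 0, 0], dp=[[0, 0, 0], [0, 0, 0], [0, 0, 0], [0, 0, 0], [0, 0, 0], [0, 0, 0], [0, 0, 0], [0, 0, 0]], turn=[[-0.13, 0, 0], [-0.13, 0, 0], [-0.13, 0, 0], [-0.13, 0, 0], [-0.13, 0, 0], [-0.13, 0, 0], [-0.13, 0, 0], [-0.13, 0, 0]])

```text
clock: 24.72
position: [0.4902, 0.1469, 0.2762]
ee_rot: [0.836, -0.548, 0.006, -0.026]
ft_force: [-1.9, -0.8, 1.5]
grip_width: 0.465
```

```bash
python3 st.py; python3 pb.py
```

```text
24.72 q [ 0.88   0.234 -1.391  1.676  0.222  1.375 -1.698] p [0.4902 0.1469 0.2762] w 0.465 F [-1.9 -0.8  1.5]
x [ 0.399 -0.917 -0.017] y [-0.916 -0.398 -0.05 ] z [ 0.039  0.036 -0.999]
F seat [-2.2 -1.3 -0.2]
[0.     0.036  0.0234] [ 0.    -0.671 -0.742]
jar in seat frame (mm) [-151.2  225.8  124. ] axis in seat [-0.275  0.396  0.876]
turn needed deg [-9.94 -0.79 39.98] units [-0.221 -0.018  0.888]
TCP target [ 0.4298 -0.0915  0.0761] target zaxis [-0.131  0.039 -0.991]
in corrected seat mm [-146.3  223.8  126.2]
seat axes in tool: xs [ 0.426 -0.454  0.782] ys [-0.767 -0.64   0.045] zs [ 0.48  -0.619 -0.621]
```

>>> move_arm(claw=[0, 0, 0, 0, 0, 0, 0, 0], dp=[[0.08, 0.07, 0.01], [0.1, 0.095, 0.01], [0.11, 0.103, 0.02], [0.11, 0.103, 0.02], [0.11, 0.103, 0.02], [0.11, 0.103, 0.02], [0.1, 0.1, 0.02], [0.05, 0.05, 0.01]], turn=[[0, 0, 0], [0, 0, 0], [0, 0, 0], [0, 0, 0], [0, 0, 0], [0, 0, 0], [0, 0, 0], [0, 0, 0]])

```text
clock: 25.38
position: [0.4191, -0.0492, 0.2398]
ee_rot: [0.836, -0.548, 0.006, -0.026]
ft_force: [0.1, 0.3, -1.0]
grip_width: 0.465
```

```bash
python3 st.py
```

```text
25.38 q [ 1.282 -0.214 -1.076  1.922 -0.241  1.3   -0.884] p [ 0.4191 -0.0492  0.2398] w 0.465 F [ 0.1  0.3 -1. ]
x [ 0.4   -0.916 -0.018] y [-0.916 -0.399 -0.05 ] z [ 0.038  0.037 -0.999]
F seat [ 0.7  0.3 -0.6]
```

>>> move_arm(claw=[0, 0, 0, 0, 0, 0, 0, 0], dp=[[0, 0, 0], [0, 0, 0], [0, 0, 0], [0, 0, 0], [0, 0, 0], [0, 0, 0], [0, 0, 0], [0, 0, 0]], turn=[[-0.0316, -0.0026, 0.127], [-0.0316, -0.0026, 0.127], [-0.0316, -0.0026, 0.127], [-0.0316, -0.0026, 0.127], [-0.0316, -0.0026, 0.127], [-0.0316, -0.0026, 0.127], [-0.0316, -0.0026, 0.127], [0, 0, 0]])

```text
clock: 26.05
position: [0.421, -0.0462, 0.2401]
ee_rot: [-0.597, 0.799, 0.057, -0.04]
ft_force: [0.8, -0.1, -1.2]
grip_width: 0.466
```

```bash
python3 st.py; python3 pb.py; python3 wp.py w21
```

```text
26.05 q [ 1.328  0.12  -1.342  1.794  0.072  1.453 -1.891] p [ 0.421  -0.0462  0.2401] w 0.466 F [ 0.8 -0.1 -1.2]
x [-0.284 -0.959 -0.004] y [-0.95  0.28  0.14] z [-0.133  0.043 -0.99 ]
F seat [ 1.5  0.1 -0.2]
[0.     0.036  0.0234] [ 0.    -0.671 -0.742]
jar in seat frame (mm) [-144.3   43.1   87. ] axis in seat [ 0.003 -0.004  1.   ]
turn needed deg [ 0.17  0.23 -0.06] units [ 0.004  0.005 -0.001]
TCP target [ 0.4298 -0.0915  0.0761] target zaxis [-0.131  0.039 -0.991]
in corrected seat mm [-139.4   41.1   89.2]
seat axes in tool: xs [ 0.002 -0.743  0.669] ys [-1.     0.001  0.004] zs [-0.004 -0.669 -0.743]
```

View pics/w21.png

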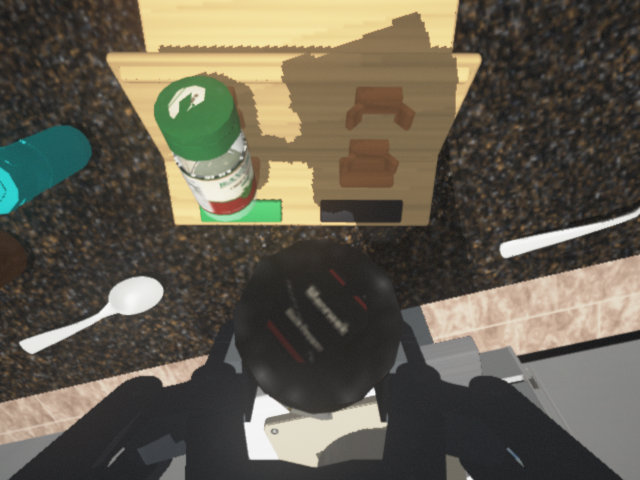

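>>> move_arm(claw=[0, 0, 0, 0, 0, 0, 0], dp=[[0.07, 0, 0.06], [0.07, -0.002, 0.11], [0.065, -0.002, 0.13], [0, -0.002, 0.13], [0, -0.002, 0.1], [0, -0.002, 0.05], [0, 0, 0]], turn=[[0.004, 0.005, 0], [0, 0, 0], [0, 0, 0], [0, 0, 0], [0, 0, 0], [0, 0, 0], [0, 0, 0]])

```text
clock: 26.68
position: [0.3952, -0.0814, 0.1242]
ee_rot: [-0.601, 0.796, 0.054, -0.041]
ft_force: [-0.3, 0.3, -1.5]
grip_width: 0.472
```

```bash
python3 st.py; python3 pb.py; python3 wp.py w22; python3 - <<'E'
from plan import *
W=np.load('pics/w22.npy')
seat=wd([-.0435,-.055,.0555])
for p in [(10,22,64),(10,-22,64),(10,22,80),(10,-22,80)]: print(proj('wrist',seat+S@np.array(p)/1000,W).round(1),end=' ')
E
```

```text
26.68 q [ 1.295  0.233 -1.266  1.991  0.201  1.222 -1.909] p [ 0.3952 -0.0814  0.1242] w 0.472 F [-0.3  0.3 -1.5]
x [-0.274 -0.962  0.001] y [-0.953  0.272  0.136] z [-0.131  0.036 -0.991]
F seat [ 0.9  0.2 -1.2]
[0.     0.036  0.0234] [ 0.    -0.671 -0.742]
jar in seat frame (mm) [-64.9   1.5   1.1] axis in seat [-0.001  0.007  1.   ]
turn needed deg [-0.04 -0.12  0.45] units [-0.001 -0.003  0.01 ]
TCP target [ 0.4298 -0.0915  0.0761] target zaxis [-0.131  0.039 -0.991]
in corrected seat mm [-60.   -0.5   3.3]
seat axes in tool: xs [ 0.004 -0.741  0.671] ys [-1.    -0.008 -0.002] zs [ 0.007 -0.671 -0.741]
[266.4 152.8] [376.8 153.7] [262.1 127.1] [383.1 128.2]
```

View pics/w22.png

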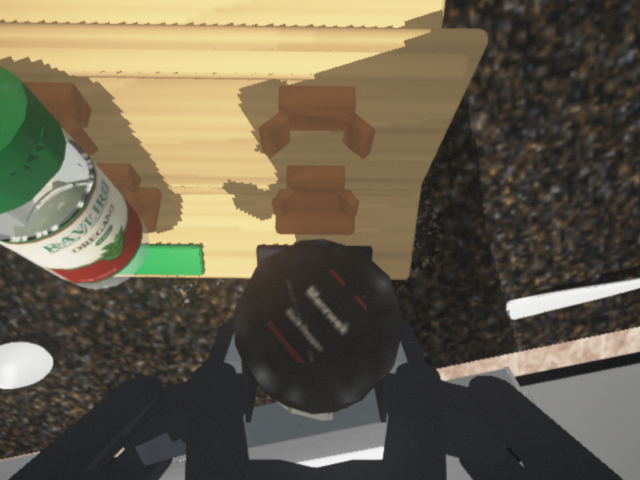

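>>> move_arm(claw=[0, 0, 0, 0, 0, 0, 0], dp=[[0, -0.032, 0.026], [0, -0.04, 0.036], [0, -0.04, 0.036], [0, -0.03, 0.027], [0, -0.016, 0.015], [0, 0, 0], [0, 0, 0]], turn=[[0, 0, 0.01], [0, 0, 0], [0, 0, 0], [0, 0, 0], [0, 0, 0], [0, 0, 0], [0, 0, 0]])

```text
clock: 27.32
position: [0.4232, -0.0894, 0.094]
ee_rot: [-0.597, 0.8, 0.053, -0.041]
ft_force: [0.4, 1.2, -1.5]
grip_width: 0.467
```

```bash
python3 st.py; python3 pb.py; python3 wp.py w23
```

```text
27.32 q [ 1.162  0.37  -1.176  1.955  0.326  1.193 -2.015] p [ 0.4232 -0.0894  0.094 ] w 0.467 F [ 0.4  1.2 -1.5]
x [-0.284 -0.959  0.002] y [-0.95   0.282  0.134] z [-0.129  0.036 -0.991]
F seat [ 1.2  1.3 -1. ]
[0.     0.036  0.0234] [ 0.    -0.671 -0.742]
jar in seat frame (mm) [-22.9   2.1   4. ] axis in seat [-0.003 -0.001  1.   ]
turn needed deg [-0.18 -0.09 -0.15] units [-0.004 -0.002 -0.003]
TCP target [ 0.4298 -0.0915  0.0761] target zaxis [-0.131  0.039 -0.991]
in corrected seat mm [-18.    0.1   6.2]
seat axes in tool: xs [-0.003 -0.739  0.673] ys [-1.     0.003 -0.002] zs [-0.001 -0.673 -0.739]
```

View pics/w23.png

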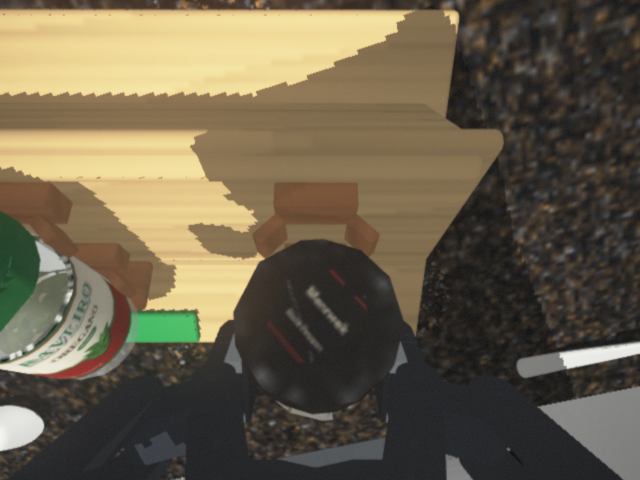

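>>> move_arm(claw=[0, 0, 0, 0, 0, 0], dp=[[0, -0.015, 0.018], [0, -0.014, 0.016], [0, -0.012, 0.014], [0, -0.008, 0.01], [0, 0, 0], [0, 0, 0]], turn=[[0, 0, 0], [0, 0, 0], [0, 0, 0], [0, 0, 0], [0, 0, 0], [0, 0, 0]])

```text
clock: 27.87
position: [0.4307, -0.0918, 0.0805]
ee_rot: [-0.597, 0.8, 0.053, -0.041]
ft_force: [0.7, -0.5, -1.4]
grip_width: 0.465
```

```bash
python3 st.py; python3 pb.py|grep -E "mm"
```

```text
27.87 q [ 1.124  0.411 -1.146  1.948  0.363  1.178 -2.04 ] p [ 0.4307 -0.0918  0.0805] w 0.465 F [ 0.7 -0.5 -1.4]
x [-0.285 -0.959  0.002] y [-0.95   0.283  0.134] z [-0.129  0.036 -0.991]
F seat [ 1.6 -0.3 -0.3]
jar in seat frame (mm) [-7.5  2.   1.4] axis in seat [-0.002 -0.001  1.   ]
in corrected seat mm [-2.6  0.   3.6]
```

>>> move_arm(claw=[0, 0, 0, 0], dp=[[0, -0.0037, 0.0034], [0, -0.0037, 0.0034], [0, 0, 0], [0, 0, 0]], turn=[[0, 0, 0], [0, 0, 0], [0, 0, 0], [0, 0, 0]])

```text
clock: 28.2
position: [0.432, -0.0924, 0.0791]
ee_rot: [-0.596, 0.8, 0.053, -0.041]
ft_force: [-0.2, -0.2, -0.1]
grip_width: 0.467
```

```bash
python3 st.py; python3 pb.py|grep -E "mm"
```

```text
28.2 q [ 1.12   0.416 -1.142  1.946  0.368  1.177 -2.043] p [ 0.432  -0.0924  0.0791] w 0.467 F [-0.2 -0.2 -0.1]
x [-0.285 -0.958  0.002] y [-0.95   0.283  0.134] z [-0.129  0.036 -0.991]
F seat [-0.1 -0.3 -0.1]
jar in seat frame (mm) [-5.6  1.9  1.6] axis in seat [-0.003 -0.001  1.   ]
in corrected seat mm [-0.7 -0.1  3.8]
```

>>> move_arm(claw=[0, 0, 0, 0], dp=[[0, -0.0037, 0.0034], [0, -0.0037, 0.0034], [0, 0, 0], [0, 0, 0]], turn=[[0, 0, 0], [0, 0, 0], [0, 0, 0], [0, 0, 0]])

```text
clock: 28.53
position: [0.4332, -0.0927, 0.0775]
ee_rot: [-0.596, 0.8, 0.053, -0.041]
ft_force: [0.2, -0.3, -0.3]
grip_width: 0.468
```

```bash
python3 st.py; python3 pb.py|grep -E "mm"
```

```text
28.53 q [ 1.115  0.421 -1.138  1.944  0.372  1.176 -2.046] p [ 0.4332 -0.0927  0.0775] w 0.468 F [ 0.2 -0.3 -0.3]
x [-0.285 -0.958  0.002] y [-0.95   0.283  0.134] z [-0.129  0.036 -0.991]
F seat [ 0.5 -0.3  0. ]
jar in seat frame (mm) [-3.5  1.9  1.5] axis in seat [-0.003 -0.001  1.   ]
in corrected seat mm [ 1.4 -0.1  3.7]
```

>>> move_arm(claw=[0, 0, 0, 0], dp=[[0, -0.0037, 0.0034], [0, -0.0037, 0.0034], [0, 0, 0], [0, 0, 0]], turn=[[0, 0, 0], [0, 0, 0], [0, 0, 0], [0, 0, 0]])

```text
clock: 28.87
position: [0.4344, -0.0931, 0.076]
ee_rot: [-0.596, 0.8, 0.053, -0.041]
ft_force: [-0.1, 0.5, -0.9]
grip_width: 0.466
```

```bash
python3 st.py; python3 pb.py|grep -E "mm"
```

```text
28.87 q [ 1.11   0.426 -1.134  1.942  0.377  1.174 -2.048] p [ 0.4344 -0.0931  0.076 ] w 0.466 F [-0.1  0.5 -0.9]
x [-0.285 -0.959  0.002] y [-0.95   0.283  0.134] z [-0.129  0.036 -0.991]
F seat [ 0.5  0.5 -0.8]
jar in seat frame (mm) [-1.5  1.9  1.5] axis in seat [-0.003 -0.001  1.   ]
in corrected seat mm [ 3.4 -0.1  3.7]
```

>>> move_arm(claw=[0, 0, 0, 0], dp=[[0, -0.0037, 0.0034], [0, -0.0037, 0.0034], [0, 0, 0], [0, 0, 0]], turn=[[0, 0, 0], [0, 0, 0], [0, 0, 0], [0, 0, 0]])

```text
clock: 29.2
position: [0.4349, -0.0931, 0.0754]
ee_rot: [-0.597, 0.8, 0.054, -0.042]
ft_force: [-9.7, 2.2, 19.4]
grip_width: 0.47
```

```bash
python3 st.py; python3 pb.py|grep -E "mm"
```

```text
29.2 q [ 1.105  0.43  -1.132  1.94   0.38   1.177 -2.051] p [ 0.4349 -0.0931  0.0754] w 0.47 F [-9.7  2.2 19.4]
x [-0.284 -0.959  0.003] y [-0.95   0.282  0.136] z [-0.132  0.035 -0.991]
F seat [-21.2  -0.7   4.9]
jar in seat frame (mm) [-0.8  2.   1.5] axis in seat [-0.  0.  1.]
in corrected seat mm [ 4.1 -0.   3.7]
```

>>> move_arm(claw=[0, 0, 0, 0, 0], dp=[[0, 0.0044, -0.004], [0, 0.0034, 0.0037], [0, 0.0034, 0.0037], [0, 0, 0], [0, 0, 0]], turn=[[0, 0, 0], [0, 0, 0], [0, 0, 0], [0, 0, 0], [0, 0, 0]])

```text
clock: 29.62
position: [0.4345, -0.093, 0.0751]
ee_rot: [-0.597, 0.8, 0.052, -0.041]
ft_force: [-0.8, -0.3, 13.0]
grip_width: 0.47
```

```bash
python3 st.py; python3 pb.py|grep -E "mm"
```

```text
29.62 q [ 1.11   0.426 -1.134  1.945  0.378  1.171 -2.05 ] p [ 0.4345 -0.093   0.0751] w 0.47 F [-0.8 -0.3 13. ]
x [-0.285 -0.959  0.003] y [-0.95   0.283  0.132] z [-0.127  0.035 -0.991]
F seat [-10.4  -0.5   7.8]
jar in seat frame (mm) [-0.7  1.9  0.9] axis in seat [-0.005 -0.     1.   ]
in corrected seat mm [ 4.2 -0.1  3.1]
```

>>> move_arm(claw=[0, 0, 0, 0], dp=[[0, 0.0037, -0.0034], [0, 0, 0], [0, 0, 0], [0, 0, 0]], turn=[[0, 0, 0], [0, 0, 0], [0, 0, 0], [0, 0, 0]])

```text
clock: 29.95
position: [0.4327, -0.0927, 0.0746]
ee_rot: [-0.596, 0.8, 0.053, -0.041]
ft_force: [0.1, 0.7, -0.6]
grip_width: 0.465
```

```bash
python3 st.py; python3 pb.py|grep -E "mm"
```

```text
29.95 q [ 1.112  0.425 -1.135  1.948  0.376  1.17  -2.048] p [ 0.4327 -0.0927  0.0746] w 0.465 F [ 0.1  0.7 -0.6]
x [-0.285 -0.958  0.002] y [-0.95   0.283  0.134] z [-0.129  0.036 -0.991]
F seat [ 0.4  0.7 -0.4]
jar in seat frame (mm) [-1.6  1.7 -0.8] axis in seat [-0.002 -0.001  1.   ]
in corrected seat mm [ 3.3 -0.3  1.4]
```

>>> move_arm(claw=[0, 0, 0, 0], dp=[[0, 0.0034, 0.0037], [0, 0.0034, 0.0037], [0, 0, 0], [0, 0, 0]], turn=[[0, 0, 0], [0, 0, 0], [0, 0, 0], [0, 0, 0]])

```text
clock: 30.28
position: [0.4312, -0.0922, 0.0735]
ee_rot: [-0.596, 0.8, 0.053, -0.041]
ft_force: [0.5, -0.5, -0.6]
grip_width: 0.465
```

```bash
python3 st.py; python3 pb.py|grep -E "mm"
```

```text
30.28 q [ 1.114  0.423 -1.136  1.952  0.375  1.167 -2.049] p [ 0.4312 -0.0922  0.0735] w 0.465 F [ 0.5 -0.5 -0.6]
x [-0.285 -0.959  0.002] y [-0.95   0.283  0.134] z [-0.129  0.036 -0.991]
F seat [ 0.9 -0.4  0.1]
jar in seat frame (mm) [-1.8  1.8 -2.7] axis in seat [-0.003 -0.001  1.   ]
in corrected seat mm [ 3.1 -0.2 -0.5]
```

>>> move_arm(claw=[0, 0, 0, 0], dp=[[0, 0.0034, 0.0037], [0, 0.0034, 0.0037], [0, 0, 0], [0, 0, 0]], turn=[[0, 0, 0], [0, 0, 0], [0, 0, 0], [0, 0, 0]])

```text
clock: 30.62
position: [0.4313, -0.0921, 0.0731]
ee_rot: [-0.596, 0.8, 0.052, -0.04]
ft_force: [3.6, -2.2, 5.1]
grip_width: 0.469
```

```bash
python3 st.py; python3 pb.py|grep -E "mm"
```

```text
30.62 q [ 1.116  0.421 -1.137  1.955  0.375  1.163 -2.049] p [ 0.4313 -0.0921  0.0731] w 0.469 F [ 3.6 -2.2  5.1]
x [-0.285 -0.958  0.002] y [-0.95   0.283  0.131] z [-0.126  0.035 -0.991]
F seat [-1.2 -1.1  6.4]
jar in seat frame (mm) [-1.3  1.9 -2.9] axis in seat [-0.006 -0.001  1.   ]
in corrected seat mm [ 3.6 -0.1 -0.7]
```

>>> move_arm(claw=[0, 0, 0, 0], dp=[[0, -0.0037, 0.0034], [0, -0.0018, 0.0017], [0, 0, 0], [0, 0, 0]], turn=[[0, 0, 0], [0, 0, 0], [0, 0, 0], [0, 0, 0]])

```text
clock: 30.95
position: [0.4317, -0.0921, 0.0726]
ee_rot: [-0.597, 0.8, 0.052, -0.041]
ft_force: [-3.7, -0.3, 19.6]
grip_width: 0.471
```

```bash
python3 st.py; python3 pb.py|grep -E "mm"; python3 wp.py w24
```

```text
30.95 q [ 1.112  0.424 -1.135  1.953  0.378  1.164 -2.051] p [ 0.4317 -0.0921  0.0726] w 0.471 F [-3.7 -0.3 19.6]
x [-0.285 -0.959  0.003] y [-0.95   0.283  0.133] z [-0.128  0.035 -0.991]
F seat [-17.3  -1.3   9.9]
jar in seat frame (mm) [-0.8  2.  -2.9] axis in seat [-0.004 -0.     1.   ]
in corrected seat mm [ 4.1  0.  -0.7]
```

View pics/w24.png

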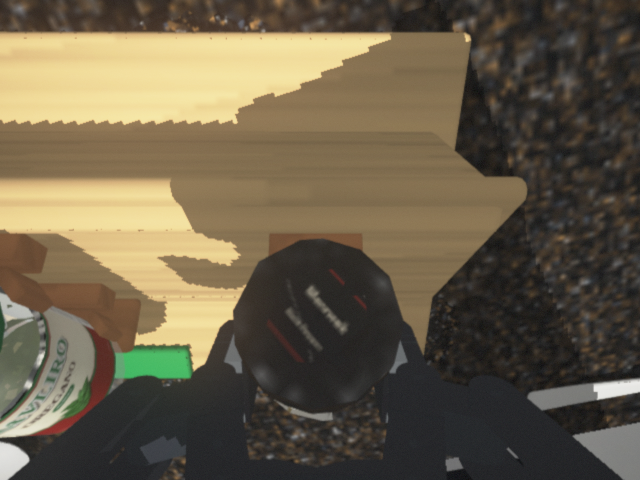

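>>> move_arm(claw=[0, 0, 0, 0, 0.5, 0.53, 0.54, 0.54], dp=[[0, 0.0018, -0.0017], [0, 0, 0], [0, 0, 0], [0, 0, 0], [0, 0, 0], [0, 0, 0], [0, 0, 0], [0, 0, 0]], turn=[[0, 0, 0], [0, 0, 0], [0, 0, 0], [0, 0, 0], [0, 0, 0], [0, 0, 0], [0, 0, 0], [0, 0, 0]], grip_force=20)

```text
clock: 31.67
position: [0.4303, -0.0919, 0.0714]
ee_rot: [-0.596, 0.8, 0.053, -0.041]
ft_force: [-0.3, 1.2, -0.2]
grip_width: 0.542
```

```bash
python3 st.py; python3 wp.py w25; python3 - <<'E'
from h import *
cv2.imwrite('pics/s25.png',cams.camera('side')[:,:,::-1])
E
python3 ov.py s25 -1 "(-.8,2,-2.9)" 20.5 105
```

```text
31.67 q [ 1.113  0.424 -1.135  1.956  0.377  1.163 -2.05 ] p [ 0.4303 -0.0919  0.0714] w 0.542 F [-0.3  1.2 -0.2]
x [-0.285 -0.958  0.002] y [-0.95   0.283  0.134] z [-0.129  0.036 -0.991]
F seat [-0.3  1.1 -0.6]
```

View pics/w25.png

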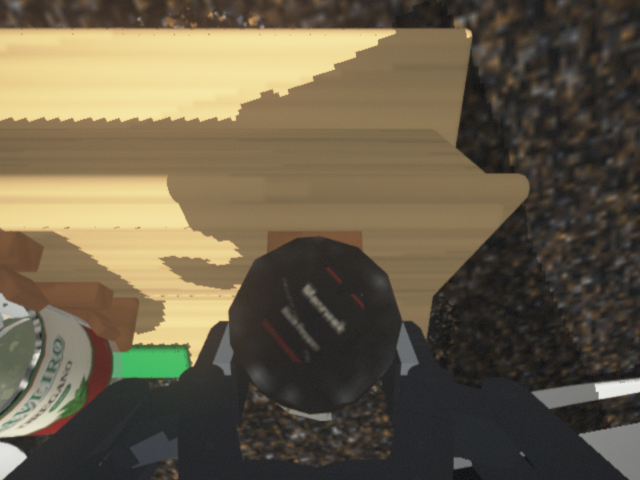

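View pics/s25o.png

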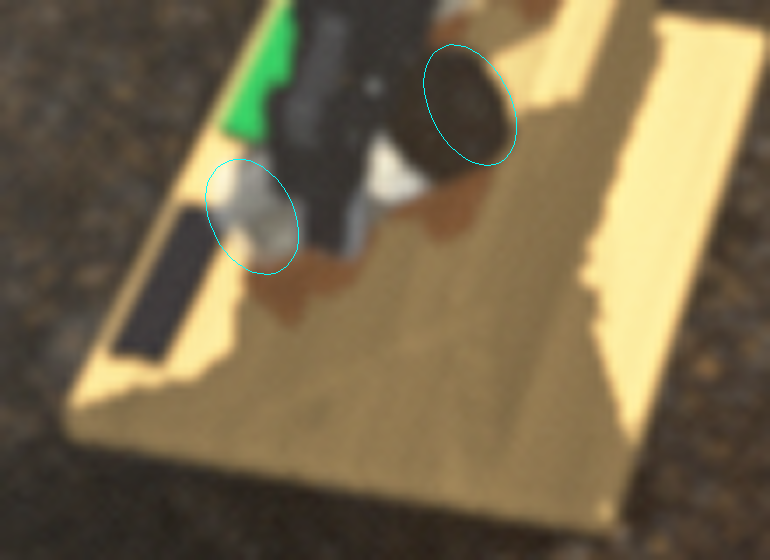

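>>> move_arm(claw=[0.35, 0.35, 0.35, 0.35, 0.35, 0.35, 0.35, 0.35], dp=[[0, 0, 0], [0, 0, 0], [0, 0, 0], [0, 0, 0], [0, 0, 0], [0, 0, 0], [0, 0, 0], [0, 0, 0]], turn=[[0, 0, 0], [0, 0, 0], [0, 0, 0], [0, 0, 0], [0, 0, 0], [0, 0, 0], [0, 0, 0], [0, 0, 0]])

```text
clock: 32.43
position: [0.4305, -0.0917, 0.0715]
ee_rot: [-0.597, 0.8, 0.053, -0.041]
ft_force: [-0.0, 2.9, 1.8]
grip_width: 0.468
```

```bash
python3 st.py
```

```text
32.43 q [ 1.113  0.424 -1.135  1.956  0.377  1.163 -2.05 ] p [ 0.4305 -0.0917  0.0715] w 0.468 F [-0.   2.9  1.8]
x [-0.285 -0.959  0.002] y [-0.95   0.283  0.134] z [-0.129  0.036 -0.991]
F seat [-1.9  2.7  0.5]
```

>>> move_arm(claw=[0.48, 0.51, 0.56, 0.62, 0.68, 0.7, 0.7, 0.7], dp=[[0, 0, 0], [0, 0, 0], [0, 0, 0], [0, 0, 0], [0, 0, 0], [0, 0, -0.03], [0, 0, -0.06], [0, 0, -0.09]], turn=[[0, 0, 0], [0, 0, 0], [0, 0, 0], [0, 0, 0], [0, 0, 0], [0, 0, 0], [0, 0, 0], [0, 0, 0]])

```text
clock: 33.1
position: [0.4346, -0.0931, 0.1076]
ee_rot: [-0.597, 0.8, 0.054, -0.041]
ft_force: [0.6, -0.5, -0.2]
grip_width: 0.7
```

>>> move_arm(claw=[0.7, 0.8, 0.8, 0.8, 0.8, 0.8, 0.8, 0.8], dp=[[0, 0, -0.12], [0, 0, -0.15], [0, 0, -0.15], [0, 0, -0.15], [0, 0, -0.15], [0, 0, -0.12], [0, 0, 0], [0, 0, 0]], turn=[[0, 0, 0], [0, 0, 0], [0, 0, 0], [0, 0, 0], [0, 0, 0], [0, 0, 0], [0, 0, 0], [0, 0, 0]])

```text
clock: 33.77
position: [0.4576, -0.0991, 0.2753]
ee_rot: [-0.597, 0.8, 0.052, -0.04]
ft_force: [0.1, -1.0, -0.4]
grip_width: 0.802
```

```bash
python3 st.py; python3 wp.py w26; python3 - <<'E'
from h import *
cv2.imwrite('pics/s26.png',cams.camera('side')[:,:,::-1])
E
python3 ov.py s26 -1 "(-.8,2,-2.9)" 20.5 105
python3 - <<'E'
import cv2
w=cv2.imread('pics/w26.png');print(w.shape)
E
```

```text
33.77 q [ 1.23   0.25  -1.253  1.643  0.199  1.549 -1.906] p [ 0.4576 -0.0991  0.2753] w 0.802 F [ 0.1 -1.  -0.4]
x [-0.285 -0.959  0.003] y [-0.95   0.283  0.131] z [-0.127  0.035 -0.991]
F seat [ 0.6 -0.9 -0. ]
(480, 640, 3)
```

View pics/w26.png

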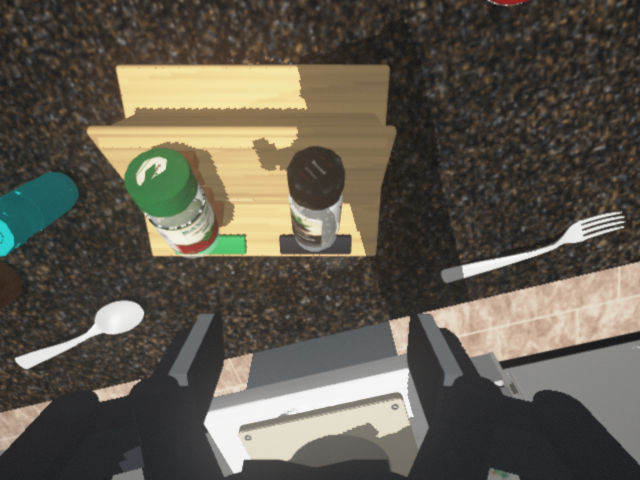

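View pics/s26o.png

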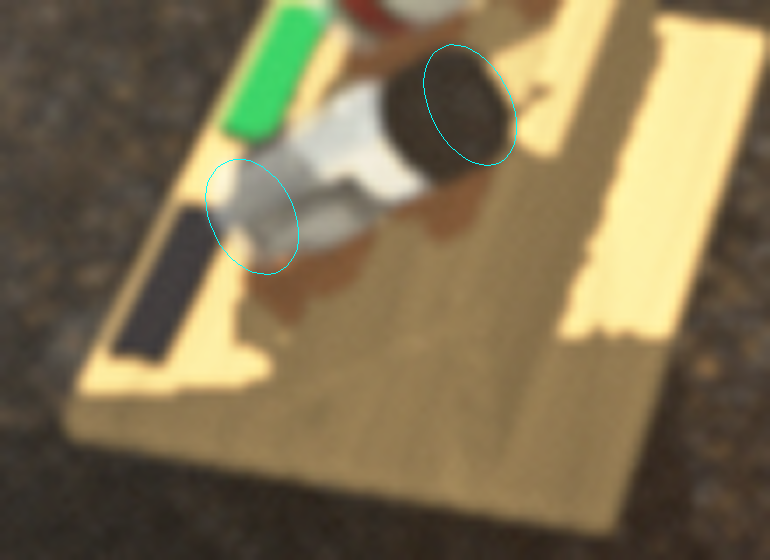

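```bash
python3 - <<'E'
from plan import *
W=np.load('pics/w26.npy')
for sd,r,h,offs in [(1,22.5,106,[(-4.9,2,-2.2),(-2.5,2,-2.2)]),(-1,20.5,105,[(-.8,2,-2.9),(-3,2,-2.9)])]:
    seat=wd([-.0435,.055*sd,.0555])
    for off in offs:
        f=lambda z:np.array([proj('wrist',seat+S@(np.array(off)+[r*np.cos(t),r*np.sin(t),z])/1000,W) for t in np.linspace(0,6.283,60)])
        c=f(h);b=f(0);print(sd,off,'captop',c.min(0).round(1),c.max(0).round(1),'base',b.min(0).round(1),b.max(0).round(1))
w=cv2.imread('pics/w26.png');cv2.imwrite('pics/w26c.png',cv2.resize(w[135:270,110:370],None,fx=3,fy=3,interpolation=2))
E
```

```text
1 (-4.9, 2, -2.2) captop [122.5 145.6] [188.6 201.5] base [171.1 213.3] [220.3 258. ]
1 (-2.5, 2, -2.2) captop [123.1 142.8] [189.  198.4] base [171.4 211. ] [220.6 255.5]
-1 (-0.8, 2, -2.9) captop [286.  144.1] [345.  194.3] base [293.2 211.2] [337.5 251.6]
-1 (-3, 2, -2.9) captop [286.  146.7] [345.1 197.1] base [293.2 213.3] [337.6 253.8]
```

View pics/w26c.png

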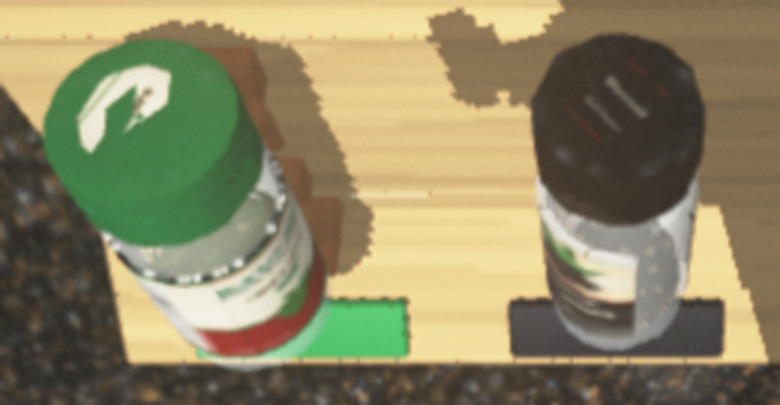

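```bash
python3 - <<'E'
from h import *
cv2.imwrite('pics/t27.png',cams.camera('top')[:,:,::-1])
a=cv2.imread('pics/top0.png');b=cv2.imread('pics/t27.png')
d=cv2.absdiff(a,b).max(2);
for n,(u,v) in dict(mill=(190,304),timer=(433,250),mug=(258,190),tin=(327,196),honey=(397,197)).items(): print(n,np.median(d[v-18:v+18,u-18:u+18]),d[v-18:v+18,u-18:u+18].mean().round(1))
E
```

```text
mill 6.0 7.3
timer 164.0 155.1
mug 7.0 7.0
tin 8.0 8.6
honey 67.0 69.6
```

View pics/t27.png

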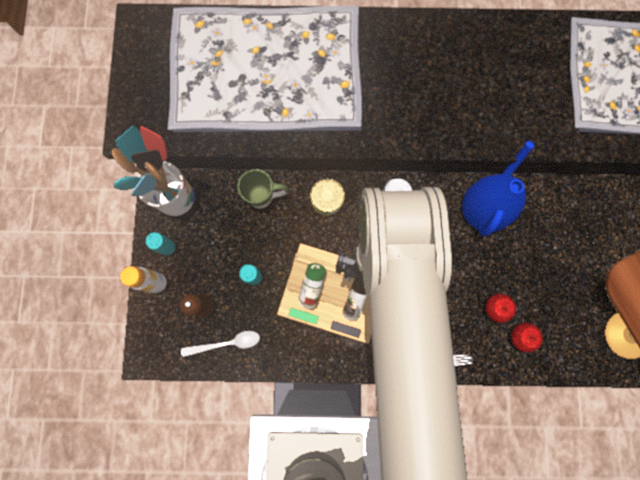

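```bash
python3 - <<'E'
from h import *
a=cv2.imread('pics/side0.png');b=cv2.imread('pics/s26.png');cv2.imwrite('pics/ss.png',np.hstack([a[250:400,220:480],b[250:400,220:480]]))
E
```

```text
(no output)
```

View pics/ss.png

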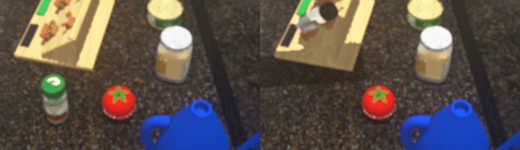

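>>> move_arm(claw=[0.8, 0.8, 0.8], dp=[[0, 0, -0.05], [0, 0, 0], [0, 0, 0]], turn=[[0, 0, 0], [0, 0, 0], [0, 0, 0]])

```text
clock: 34.17
position: [0.4583, -0.0996, 0.2838]
ee_rot: [-0.597, 0.8, 0.053, -0.041]
ft_force: [0.4, 0.4, 0.0]
grip_width: 0.803
```

Timer, honey jar and tin sit where they did at the start, and the arm touches nothing, so I'm handing in.

```bash
python3 -c "
from workcell import manip
print(manip.hand_in())"
```

```text
the job is handed in; nothing more can be done
None
```

Both jars are in the bays of their own colour with caps up the slope, and the job was handed in at about 34 s. The hand-in reports no verdict.

**How each was placed:** I gripped each jar standing and lowered it square into its cradle until the saddles pushed back. I then eased it down until the foot stop pushed back. After that I loosened the grip to let it settle, closed it lightly again, and released and withdrew straight back along the fingers.

**Last checks:**
- After release, both jars lay still in their cradles in the wrist and side pictures.
- The mill, mug and tin were unchanged in the top view. The arm hid the timer and honey jar there, but by eye in the side view they were where they began.
- The wrist force read about 0 with the gripper clear.

**What disagreed:** My camera estimate of the seat point and the positions found by touch differed by about 1 to 4 mm square to and along the cradle. Across the bay, the first camera estimate was about 2 mm off; a close wrist view then agreed with touch. I took the touch result because both jars met the stop at nearly the same place along the slope. The green jar sat about 4 mm higher in its V than the black one. About 2 mm of that follows from the listed diameters, or 3.4 mm from the measured grip widths.

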